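# Dress the ring display on a jewellery stall

## Task

Dress the long dark display board for opening time: stand the square riser block in the middle of the board, halfway between the earring stand and the mirror, with the ring cone centred on top of it; put the little lidded box on the board halfway between the block and the earring stand, and the ring dish halfway between the block and the mirror. All stand upright in one straight row along the board's centre line, the block square to the board and the box with its long side along it. Set each piece down rather than dropping it, and leave the mug and the feather jar where they are.

Things in the scene. Friction and masses are not known exactly. Their poses are not given: they have to be found in the camera images.
- block_center (a point): Square riser block of plain mid-brown wood, 56 x 56 mm and 36 mm high, loose, about 80 g. The point is its centre, 18 mm above its underside; z up, x and y square to its sides. It starts upright on the counter, near the robot, turned up to 0.5 rad from the world axes.
- cone_center (a point): Ring cone: a turned pale-wood holder for finger rings, 68 mm high, loose, about 45 g. Its lower 32 mm is a straight round foot 38 mm in diameter, above which it tapers to a 12 mm tip; grip it by the straight foot. The point is on its axis, 34 mm above its underside; z up. It starts upright on the counter, near the robot.
- box_center (a point): Small lidded keepsake box of wood with a dark lid line and a brass clasp, lid shut and part of it (does not open), 44 mm (its x) by 66 mm (its y) and 40 mm high, loose, about 90 g. The point is its centre, 20 mm above its underside; z up, +x points out of the clasp side. It starts upright on the counter, near the robot, turned up to 0.5 rad from the world axes. On the board its long side runs along the board.
- dish_center (a point): Ring dish: straight-sided open round dish of white ceramic, 56 mm outside diameter and 32 mm high, wall 4 mm, with three rings fixed on its floor, loose, about 90 g. The point is on its axis, 16 mm above its underside (inside the dish); z up. Grip it across the outside. It starts upright on the counter, near the robot.
- board: Display board: long dark wooden plank lying fixed on the counter, 130 mm wide (its x) by 560 mm long (its y) and 14 mm thick. Origin at the centre of its underside, on the counter (z = 0), so its upper face is 14 mm higher; z up, y along its length, x across it, pointing away from the robot.
- earring_stand: Earring stand: upright pale-wood frame with wires and hung earrings, fixed on one end of the board (either end), 80 mm wide along the board, 40 mm deep at the foot, 105 mm high above the board. Origin at the centre of its underside, on the board's centre line, 220 mm from the board's middle.
- mirror: Small round table mirror, 78 mm in diameter, in a brass rim on a round brass foot 58 mm in diameter, fixed on the other end of the board, 105 mm high above the board. Origin at the centre of its underside, on the board's centre line, 220 mm from the board's middle. The row therefore has 110 mm from centre to centre.
- mug: Bystander: blue ceramic mug with a handle, 76 mm in diameter and 90 mm high, loose, standing on the counter beyond one end of the board. Origin at the centre of its underside. Leave it alone.
- feather_jar: Bystander: glass jar 76 mm in diameter and 110 mm high with a bunch of feathers (about 270 mm high in all), loose, standing on the counter beyond the other end of the board. Origin at the centre of its underside. Leave it alone.
Not all that is in view belongs to the job. What is shaped like the part that bears box_center but green is not meant.

How it is judged:
By the outcome, as a careful person would: the job done as asked, in the order asked, and still so for the second after the job is handed in, with the robot touching nothing.
It also fails if it takes over 102 s, if anything falls off the work surface, if the arm or the gripper's body presses on something with over 40 N, if the wrist force passes 120 N, or if a joint passes its speed limit or range.

## Robot

A 7-joint arm with a two-finger parallel gripper is mounted at the origin on the work surface. World frame = base frame: x ahead of the robot, y to its left, z up, the work surface at z = 0. Lengths are in mm, angles in rad, forces in N, time in s.
With the tool pointing down it reaches from about 400 to 875 mm from the base axis. Payload 4.4 kg.
Tool frame: the origin (TCP) lies midway between the tips of the shut fingers; the grasp point (between the pads) lies 19 mm behind it (ctrl.grip_point_offset is the distance from the TCP to the grasp point, in mm); z points along the fingers, x is the direction in which the jaws open and shut, and the axes are right-handed (so a half turn about z gives the same grasp; the last joint's range is limited). The gripper opens to 85 mm and grips with 20 to 120 N. Pads are 22 mm wide; open, the fingers measure 114 mm over their backs; the gripper's body (76 mm by 85 mm) begins 54 mm behind the grasp point. The pads swing forward as they close: fully open they stand 13 mm farther back than shut.
Start: joints at [-1.372, 0.628, 0.038, 1.517, -0.027, 0.996, -0.02], TCP at [170.091, 627.365, 231.313] pointing down, gripper open.
Joint ranges: [-3.06, 3.06], [-0.37, 2.12], [-1.25, 1.32], [0.18, 2.47], [-1.1, 4.24], [0.23, 1.98], [-2.94, 2.94]. Speed limits (rad/s): [2.57, 2.57, 3.14, 3.14, 3.14, 3.14, 3.14].

## Interface

Orientations are given as [roll, pitch, yaw] about the fixed x, y, z axes, in that order (R = Rz(yaw) Ry(pitch) Rx(roll)).
In Python, from cell import ctrl, viewer gives the robot as it stands.
- The arm moves only by the tool apply_moves, never from a script. Its argument "series" is a list that holds one entry, the list of rows, each a list of 6 numbers: the shift along the tool's x, y, z normalised to -1 to 1, where 1 is 50 mm, then the turn, a rotation vector about the tool's x, y, z normalised to -1 to 1, where 1 is 6 degrees. In form: [[[tx, ty, tz, rx, ry, rz], ...]]. A call has exactly 5 rows; each row shifts and turns the commanded pose from where the row before left it, along the tool's axes as they then stand; what a row does not reach is not made up. A row lasts 1/8 s, in which the tool goes at most 62.5 mm and 10.7 degrees, less where a joint would pass 70% of its speed; a pose out of reach is approached as far as the arm can. A call with a number of a shift or a turn outside -1 to 1 is refused whole. A call with a gripper value outside its range is refused whole. "claw" is the gripper command: -1 is shut, 1 is fully open, values between are in proportion, set as the call begins (left out, the last holds). The fingers move at their own pace and stop on an object; the grip force is fixed at half the most. Time passes only in rows, so rows that do not move let the fingers close, or fill a call up. It gives the time, the measured TCP pose, the force and the opening at its end, in the units of the state.
- ctrl.read_state(): the state, without advancing time (a new reading comes with each control period).
- viewer.get_image(name): name is "scene" or "side" or "wrist"; returns the picture (384x512x3 uint8, blue, green, red); there is no depth.
- viewer.camera_info(name): a dict with "K" (3x3 intrinsics, pixels), "R" (3x3) and "t" (3): a world point X has camera coordinates R X + t. Camera axes: x right, y down, z forward; pixel columns grow to the right and rows downward; lengths in mm; the calibration is good to about 2 mm. A picture is of the moment at which its call begins: read the wrist's pose just before it. camera_info takes no time and is no camera call; for the wrist camera it gives the pose at the moment of the call.
- ctrl.finish_job(): hands the job in, once; it reports no verdict.
Trained networks look in the newest picture that a camera, given by its name, has taken for a name from the list of things; names that differ only in an ending like _2 or _b are one class to them, and where a whole thing is asked for, a point or a joint stands for the part that bears it (a point fixed in the world has none). Each returns a list of dicts, best first, with "score" (0 to 1); they miss things now and then, are a little off and sometimes report something else, mostly with a low value. They report only what shows in the picture. A call takes as long as a camera call. They do not tell look-alikes from the thing itself.
- viewer.find_in(camera, label): "location" ([column, row] as shares, 0 to 1, of the picture: columns of its width, rows of its height, amid what is visible of it).
The state is a dict: "clock": time; "qpos": joint angles; "qd": joint speeds; "tau": joint torques, N m; "eef_pos": TCP position; "tool_rot": TCP orientation; "force": force on the tool from outside, world axes, zero at the start; "torque": the same for the moment, N m; "width": finger opening in mm.
Only numpy, scipy, OpenCV 4.12 (cv2) and the standard library are available. Lean on these libraries where they do the work, as an engineer would, in place of code of your own. Each camera call takes 0.05 s, during which the arm holds its last target. There are 200 camera calls.

## Working session

There is one attempt and no reset: what is moved stays moved. The work goes in short steps, Python scripts to look and compute and a tool call to move; the robot and the scene stay as the last step left them, time stands still between calls to the robot, and variables do not carry over. Pictures are saved under pics/ and viewed, about 12 in all and at most 16, crops included, and the job is handed in when it is done.

Besides the shell and the picture viewer there is one more tool, called after "Emit:" in YAML: its name, and indented under it one key for each argument. apply_moves: Moves the arm, as the interface text tells. Scaled input: -1 to 1 covers 50 mm each way for a shift and 6 degrees each way for a turn. Its arguments: {"type":"object","properties":{"series":{"type":"array","items":{"type":"array","items":{"type":"array","items":{"type":"number"}}}},"claw":{"type":"number"}},"required":["series"]}

```bash
ls; mkdir -p pics; python3 - <<'E'
from cell import ctrl, viewer
import cv2,numpy as np
print(ctrl.read_state())
for c in ["scene","side","wrist"]:
    cv2.imwrite(f"pics/a_{c}.png",viewer.get_image(c))
    i=viewer.camera_info(c);print(c,np.round(i["K"],1).tolist(),np.round(-np.array(i["R"]).T@np.array(i["t"])),np.round(i["R"],3).tolist())
    if c!="wrist":
        for l in ["block_center","cone_center","box_center","dish_center","board","earring_stand","mirror"]:
            print(l,[(np.round(np.array(d["location"])*[512,384]).tolist(),round(d["score"],2)) for d in viewer.find_in(c,l)])
a=[cv2.imread(f"pics/a_{c}.png") for c in ["scene","side"]]
E
```

```text
pics
{'clock': 0.0, 'qpos': array([-1.37180413,  0.62935979,  0.03845798,  1.51834673, -0.02701818,
        0.99627775, -0.01998361]), 'qd': array([ 0.00018158, -0.00039623, -0.00025134,  0.00260209, -0.00059042,
        0.00041775, -0.00021043]), 'tau': array([ 7.39585848e-04, -5.63405156e+01,  1.22640911e+00, -1.93440181e+01,
        1.10477814e-02,  1.06668868e-02, -9.02143086e-06]), 'eef_pos': array([169.92705307, 626.76567627, 230.38731276]), 'tool_rot': array([3.14157361e+00, 1.87312411e-03, 1.30599813e+00]), 'force': array([-0.0709318 ,  0.60296512,  0.04633897]), 'torque': array([ 0.04241563, -0.03968642,  0.01163415]), 'width': 85.31727326536843}
scene [[411.5, 0.0, 246.3], [0.0, 411.5, 184.8], [0.0, 0.0, 1.0]] [1403.  821.  998.] [[-0.684, 0.73, -0.02], [0.463, 0.413, -0.785], [-0.564, -0.545, -0.62]]
block_center [([347.0, 220.0], 0.74)]
cone_center [([210.0, 151.0], 0.52)]
box_center [([319.0, 207.0], 0.88), ([293.0, 195.0], 0.53), ([347.0, 254.0], 0.36)]
dish_center [([247.0, 171.0], 0.56)]
board [([244.0, 222.0], 0.63)]
earring_stand [([197.0, 174.0], 0.9)]
mirror [([281.0, 237.0], 0.94), ([199.0, 175.0], 0.49)]
side [[478.9, 0.0, 253.3], [0.0, 478.9, 193.5], [0.0, 0.0, 1.0]] [  327. -1038.   957.] [[0.979, -0.204, 0.017], [-0.116, -0.622, -0.774], [0.169, 0.756, -0.632]]
block_center [([196.0, 149.0], 0.5)]
cone_center [([232.0, 304.0], 0.66)]
box_center [([202.0, 187.0], 0.63), ([197.0, 171.0], 0.62)]
dish_center [([218.0, 243.0], 0.9)]
board [([279.0, 210.0], 0.9)]
earring_stand [([295.0, 245.0], 0.67)]
mirror [([263.0, 153.0], 0.77)]
wrist [[324.1, 0.0, 260.6], [0.0, 324.1, 190.9], [0.0, 0.0, 1.0]] [105. 645. 374.] [[0.261, 0.965, -0.0], [0.929, -0.252, 0.27], [0.261, -0.071, -0.963]]
```

View pics/a_scene.png

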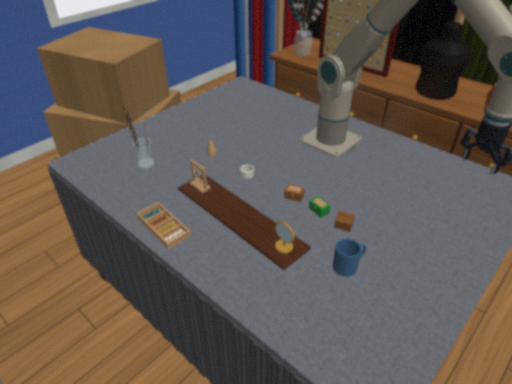

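View pics/a_side.png

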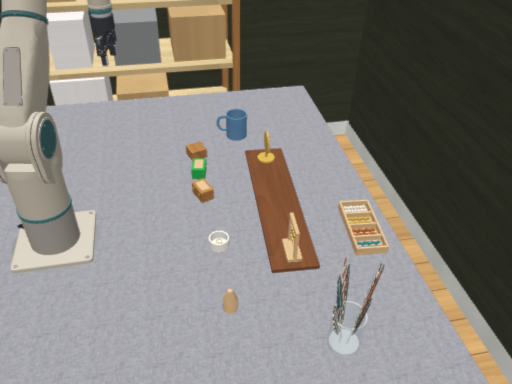

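The scene view shows the board with the stand (200,178) and mirror (284,238), brown block (345,221), box (294,192), green decoy (319,207), dish (247,171) and cone (211,148). The side view shows the same pieces at (197,151), (203,190), (199,169), (219,241) and (231,301). Next I triangulate them.

```bash
cat > h.py <<'E'
import numpy as np, cv2
from cell import ctrl, viewer
from scipy.spatial.transform import Rotation as Ro
from scipy.optimize import least_squares
def cam(n):
    i=viewer.camera_info(n); return np.array(i["K"]),np.array(i["R"]),np.array(i["t"]).ravel()
def proj(c,X):
    K,R,t=c; p=(np.atleast_2d(X)@R.T+t)@K.T; return p[:,:2]/p[:,2:]
def onplane(c,uv,z):
    K,R,t=c; o=-R.T@t; d=np.linalg.inv(K)@np.c_[np.atleast_2d(uv),np.ones(len(np.atleast_2d(uv)))].T
    d=(R.T@d).T; return o+d*((z-o[2])/d[:,2:])
def tri(obs):
    return least_squares(lambda X:np.concatenate([proj(c,X)[0]-uv for c,uv in obs]),[500,0,20]).x
def go(xyz,yaw=None,s=None):
    """shift needed: tool-frame units after/without turning to yaw (tool stays vertical)"""
    s=s or ctrl.read_state(); R=Ro.from_euler('xyz',s["tool_rot"])
    y0=s["tool_rot"][2]; yaw=y0 if yaw is None else yaw
    dy=(yaw-y0+np.pi/2)%np.pi-np.pi/2
    Rt=Ro.from_euler('xyz',[np.pi,0,y0+dy]); rv=(R.inv()*Rt).as_rotvec(degrees=True)/6
    print("pos",np.round(s["eef_pos"],1),"yaw",round(y0,3),"turn units",np.round(rv,2),"shift units after turn",np.round(Rt.inv().apply(np.array(xyz)-s["eef_pos"])/50,3))
E
python3 - <<'E'
from h import *
S,D=cam("scene"),cam("side")
for n,a,b in [("block",(345,221),(197,151)),("box",(294,192),(203,190)),("green",(319,207),(199,169)),("dish",(247,171),(219,241)),("cone",(211,149),(230.5,301)),("mug",(347,258),(236,125)),("jar",(146,155),(344,340))]:
    print(n,np.round(tri([(S,a),(D,b)]),0))
print(np.round(onplane(S,[(178,187),(194,178),(308,244),(289,261)],14)))
print(np.round(onplane(D,[(247,150),(284,150),(315,262),(273,265)],14)))
E
```

```text
block [432. 348.  18.]
box [426. 124.  21.]
green [428. 240.  17.]
dish [ 442. -101.   17.]
cone [ 438. -317.   26.]
mug [590. 454.  42.]
jar [ 664. -478.   37.]
[[ 692. -232.   14.]
 [ 613. -229.   14.]
 [ 600.  317.   14.]
 [ 698.  316.   14.]]
[[ 606.  328.   14.]
 [ 733.  304.   14.]
 [ 681. -224.   14.]
 [ 569. -213.   14.]]
```

```bash
cat >> h.py <<'E'
def plan(xyz,yaw,calls):
    """straight blend to pose in calls*5 rows; prints rows, rounded, ready to write"""
    s=ctrl.read_state(); n=calls*5; y0=s["tool_rot"][2]; dy=yaw-y0
    if abs(dy)>np.pi/2: dy=(dy+np.pi/2)%np.pi-np.pi/2
    P=np.array(s["eef_pos"]); d=np.array(xyz)-P; err=np.zeros(3); R=Ro.from_euler('xyz',s["tool_rot"]); 
    for k in range(n):
        Rn=Ro.from_euler('xyz',[np.pi,0,y0+dy*(k+1)/n])
        tgt=P+d*(k+1)/n
        if k==0: cur=P.copy()
        sh=np.round(R.inv().apply(tgt-cur)/50,2); rv=np.round((R.inv()*Rn).as_rotvec(degrees=True)/6,2)
        print(("[[" if k%5==0 else "")+str((np.r_[sh,rv]+0).tolist())+("]]" if k%5==4 else ","),end="\n" if k%5==4 else "")
        cur=cur+R.apply(sh*50); R=R*Ro.from_rotvec(rv*6,degrees=True)
    print("max",np.abs(d/n/50).max())
E
python3 -c "
from h import *
plan([432,368,250],0.0,3)"
```

```text
[[[-0.24, 0.43, -0.02, 0.0, 0.0, 0.83],[-0.21, 0.44, -0.03, 0.0, 0.0, 0.83],[-0.16, 0.47, -0.02, 0.0, 0.0, 0.83],[-0.13, 0.47, -0.03, 0.0, 0.0, 0.84],[-0.08, 0.49, -0.02, 0.0, 0.0, 0.83]]]
[[[-0.04, 0.49, -0.03, 0.0, 0.0, 0.83],[0.01, 0.49, -0.02, 0.0, 0.0, 0.83],[0.04, 0.49, -0.03, 0.0, 0.0, 0.83],[0.09, 0.48, -0.02, 0.0, 0.0, 0.83],[0.13, 0.48, -0.03, 0.0, 0.0, 0.83]]]
[[[0.17, 0.46, -0.02, 0.0, 0.0, 0.84],[0.21, 0.44, -0.03, 0.0, 0.0, 0.83],[0.25, 0.42, -0.02, 0.0, 0.0, 0.83],[0.28, 0.41, -0.03, 0.0, 0.0, 0.83],[0.32, 0.37, -0.02, 0.0, 0.0, 0.83]]]
max 0.3492264630918727
```

Emit:
apply_moves:
  series:
    - [[-0.24,0.43,-0.02,0,0,0.83],[-0.21,0.44,-0.03,0,0,0.83],[-0.16,0.47,-0.02,0,0,0.83],[-0.13,0.47,-0.03,0,0,0.84],[-0.08,0.49,-0.02,0,0,0.83]]
  claw: 1

```text
clock: 1.48
eef_pos: [258.5, 539.7, 237.5]
tool_rot: [-3.141, -0.0, 0.865]
force: [-0.7, 0.7, -1.1]
width: 85.4
```

Emit:
apply_moves:
  series:
    - [[-0.04,0.49,-0.03,0,0,0.83],[0.01,0.49,-0.02,0,0,0.83],[0.04,0.49,-0.03,0,0,0.83],[0.09,0.48,-0.02,0,0,0.83],[0.13,0.48,-0.03,0,0,0.83]]

```text
clock: 2.1
eef_pos: [345.9, 453.1, 243.9]
tool_rot: [-3.142, -0.0, 0.43]
force: [-1.1, -0.3, 0.0]
width: 85.6
```

Emit:
apply_moves:
  series:
    - [[0.17,0.46,-0.02,0,0,0.84],[0.21,0.44,-0.03,0,0,0.83],[0.25,0.42,-0.02,0,0,0.83],[0.28,0.41,-0.03,0,0,0.83],[0.32,0.37,-0.02,0,0,0.83]]

```text
clock: 2.72
eef_pos: [433.1, 366.8, 249.9]
tool_rot: [-3.141, -0.0, -0.006]
force: [0.3, -0.0, 0.1]
width: 85.8
```

```bash
python3 - <<'E'
from h import *
s=ctrl.read_state();print(s["clock"],s["eef_pos"],s["tool_rot"],s["qpos"])
c=cam("wrist");np.savez("w1.npz",K=c[0],R=c[1],t=c[2])
cv2.imwrite("pics/w1.png",viewer.get_image("wrist"))
print(proj(c,[[432,348,36],[650,45,14]]))
E
```

```text
2.725 [433.14337998 366.79855003 249.92698427] [-3.14147116e+00 -1.09375941e-04 -5.72124506e-03] [-1.02237389  0.5166719   0.41450526  1.7381676  -0.24919062  0.93873613
 -0.51351091]
[[258.98829858 179.50823566]
 [411.03694563 378.6117724 ]]
```

View pics/w1.png

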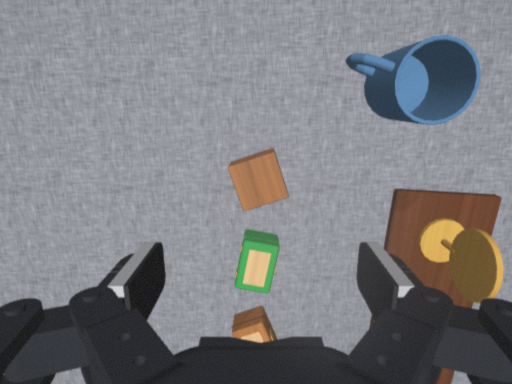

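The wrist view shows the block alone at (259,180), the green decoy below it at (258,261), the mug at the upper right and the mirror end of the board on the right. I'll fit the block outline by silhouette.

```bash
cat >> h.py <<'E'
from scipy.optimize import minimize
def boxpts(x,y,yaw,lx,ly,z0,z1):
    c,s=np.cos(yaw),np.sin(yaw); q=np.array([(i*lx/2,j*ly/2) for i in(-1,1) for j in(-1,1)])@np.array([[c,s],[-s,c]])+[x,y]
    return np.vstack([np.c_[q,np.full(4,z)] for z in(z0,z1)])
def cylpts(x,y,r0,r1,z0,z1):
    a=np.linspace(0,2*np.pi,40)
    return np.vstack([np.c_[x+r*np.cos(a),y+r*np.sin(a),np.full(40,z)] for r,z in((r0,z0),(r1,z1))])
def iou(c,pts,mask,S=4):
    x0,y0,w,h=cv2.boundingRect(cv2.findNonZero(mask)); x0-=10;y0-=10;w+=20;h+=20
    m=cv2.resize(mask[max(y0,0):y0+h,max(x0,0):x0+w],None,fx=S,fy=S,interpolation=cv2.INTER_LINEAR)>127
    p=(proj(c,pts)-[max(x0,0),max(y0,0)]+0.5)*S
    b=np.zeros(m.shape,np.uint8); 
    for hull in [cv2.convexHull(p.astype(np.float32))]: cv2.fillConvexPoly(b,np.round(hull*16).astype(np.int32),1,shift=4)
    b=b>0; return (m&b).sum()/max((m|b).sum(),1)
def fit(c,mask,f,x0,steps):
    best=None
    for k in range(3):
        sim=np.array([x0]+[np.array(x0)+np.eye(len(x0))[i]*steps[i]/(k+1) for i in range(len(x0))])
        r=minimize(lambda p:1-iou(c,f(p),mask),x0,method="Nelder-Mead",options=dict(initial_simplex=sim,xatol=.02,fatol=1e-5)); x0=r.x
    return r.x,1-r.fun
def blob(im,uv,rng,rad=60):
    m=rng.astype(np.uint8)*255; m=cv2.morphologyEx(m,cv2.MORPH_CLOSE,np.ones((5,5)))
    roi=np.zeros_like(m); cv2.circle(roi,tuple(int(v) for v in uv),rad,255,-1); m&=roi
    n,l,st,ce=cv2.connectedComponentsWithStats(m); k=1+np.argmax(st[1:,4]); return np.where(l==k,255,0).astype(np.uint8),ce[k],st[k]
E
python3 - <<'E'
from h import *
im=cv2.imread("pics/w1.png"); w=np.load("w1.npz"); c=(w["K"],w["R"],w["t"])
hsv=cv2.cvtColor(im,cv2.COLOR_BGR2HSV)
br=(hsv[...,1]>80)&(hsv[...,0]<30)
m,ce,st=blob(im,(259,180),br,50); print(ce,st)
for y0 in (0.3,-0.3,0.6):
    print(fit(c,m,lambda p:boxpts(p[0],p[1],p[2],56,56,0,36),[432,348,y0],[5,5,.1]))
m,ce,st=blob(im,(440,280),br,115); print(ce,st)
print(np.round(onplane(c,[(396,189),(500,196),(388,245)],14),1))
E
```

```text
[257.82439623 179.60090053] [ 228  149   60   62 2443]
(array([4.31155709e+02, 3.44611166e+02, 2.92159617e-01]), np.float64(0.9331614012465076))
(array([4.31488166e+02, 3.44570885e+02, 3.06744133e-01]), np.float64(0.9323234732824427))
(array([4.31276440e+02, 3.44157925e+02, 2.95545078e-01]), np.float64(0.9325172405564702))
[448.41237113 242.27902495] [  386   190   118   118 10379]
[[597.7 329.9  14. ]
 [725.3 320.4  14. ]
 [595.4 256.1  14. ]]
```

```bash
python3 - <<'E'
from h import *
im=cv2.imread("pics/w1.png"); w=np.load("w1.npz"); c=(w["K"],w["R"],w["t"])
hsv=cv2.cvtColor(im,cv2.COLOR_BGR2HSV); br=(hsv[...,1]>80)&(hsv[...,0]<30)
m,ce,st=blob(im,(259,180),br,50)
P=proj(c,boxpts(431.3,344.5,.297,56,56,0,36))
v=cv2.resize(im[130:230,200:320],None,fx=5,fy=5)
mm=cv2.resize(m[130:230,200:320],None,fx=5,fy=5)
cv2.drawContours(v,cv2.findContours(mm,0,2)[0],-1,(255,255,0),1)
for k,col in((0,(0,0,255)),(4,(0,255,0))):
    q=P[[k,k+1,k+3,k+2]]; cv2.polylines(v,[np.int32((q-[200,130]+.5)*5)],True,col,1)
cv2.imwrite("pics/o1.png",v)
print(cv2.contourArea(cv2.convexHull(P.astype(np.float32))),(m>0).sum())
E
```

```text
2598.817822595476 2443
```

View pics/o1.png

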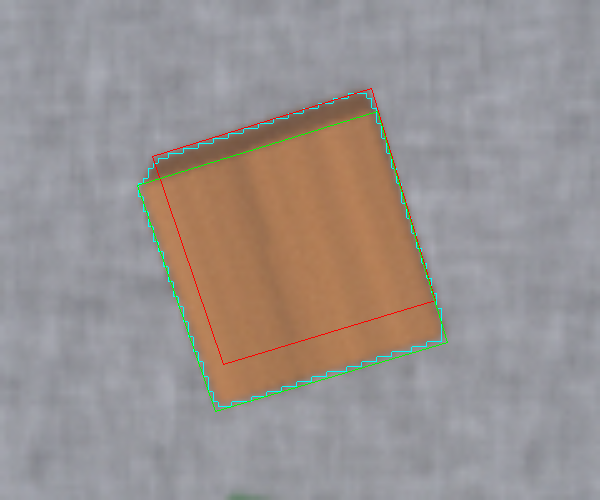

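```bash
python3 -c "
from h import *
plan([431.3,344.5,100],0.297,1)"
```

```text
[[[-0.02, 0.07, 0.6, 0.02, -0.03, -0.59],[-0.03, 0.08, 0.6, 0.0, 0.0, -0.59],[-0.02, 0.07, 0.6, 0.0, 0.0, -0.6],[-0.04, 0.07, 0.6, 0.0, 0.0, -0.59],[-0.03, 0.07, 0.61, 0.0, 0.0, -0.59]]]
max 0.6011175577177407
```

Emit:
apply_moves:
  series:
    - [[-0.02,0.07,0.6,0,0,-0.59],[-0.03,0.08,0.6,0,0,-0.59],[-0.02,0.07,0.6,0,0,-0.6],[-0.04,0.07,0.6,0,0,-0.59],[-0.03,0.07,0.61,0,0,-0.59]]

```text
clock: 3.4
eef_pos: [427.6, 349.1, 98.4]
tool_rot: [-3.141, -0.0, 0.311]
force: [0.3, 0.5, -0.9]
width: 85.3
```

```bash
python3 -c "
from h import *
go([431.3,344.5,4],0.297)
import time
c=cam('wrist');im=viewer.get_image('wrist');cv2.imwrite('pics/w2.png',im)
hsv=cv2.cvtColor(im,cv2.COLOR_BGR2HSV);br=(hsv[...,1]>80)&(hsv[...,0]<30)
m,ce,st=blob(im,proj(c,[431,344,36])[0],br,110);print(ce,st)
print(fit(c,m,lambda p:boxpts(p[0],p[1],p[2],56,56,0,36),[431,345,.297],[5,5,.1]))
go([431.3,344.5,4],0.297)
"
```

```text
pos [427.6 349.1  98.4] yaw 0.311 turn units [-0.   -0.    0.13] shift units after turn [0.044 0.109 1.888]
[262.78448887 206.19381823] [ 221  163   85   87 7053]
(array([4.31002943e+02, 3.44137305e+02, 3.10894521e-01]), np.float64(0.9427155997025923))
pos [425.5 346.8  95. ] yaw 0.312 turn units [0.03 0.06 0.14] shift units after turn [0.098 0.078 1.819]
```

Emit:
apply_moves:
  series:
    - [[0,0,0.3,0,0,0],[0,0,0.3,0,0,0],[0,0,0.2,0,0,0],[0,0,0,0,0,0],[0,0,0,0,0,0]]

```text
clock: 4.08
eef_pos: [427.5, 349.5, 59.7]
tool_rot: [-3.141, -0.001, 0.31]
force: [0.4, 0.9, -0.2]
width: 85.5
```

```bash
python3 -c "
from h import *
go([431.1,344.3,4],0.304)
print(ctrl.read_state()['qd'])
"
```

```text
pos [427.5 349.5  59.7] yaw 0.31 turn units [-0.   -0.01  0.06] shift units after turn [0.037 0.121 1.114]
[ 0.00041111 -0.00596266  0.00085755 -0.00185186  0.00186118 -0.0016395
  0.00091765]
```

Emit:
apply_moves:
  series:
    - [[0.02,0.06,0.25,0,0,0.06],[0.02,0.06,0.25,0,0,0],[0,0,0.25,0,0,0],[0,0,0.2,0,0,0],[0,0,0,0,0,0]]

```text
clock: 4.7
eef_pos: [430.3, 343.7, 10.7]
tool_rot: [3.141, 0.002, 0.304]
force: [0.3, -0.0, 0.1]
width: 85.3
```

```bash
python3 -c "
from h import *
go([431.1,344.3,4],0.304)
"
```

```text
pos [430.3 343.7  10.7] yaw 0.304 turn units [ 0.01  0.02 -0.  ] shift units after turn [ 0.018 -0.007  0.134]
```

Emit:
apply_moves:
  series:
    - [[0.01,0,0.1,0,0,0],[0,0,0,0,0,0],[0,0,0,0,0,0],[0,0,0,0,0,0],[0,0,0,0,0,0]]
  claw: -1

```text
clock: 5.32
eef_pos: [431.4, 344.3, 6.9]
tool_rot: [-3.141, 0.0, 0.304]
force: [0.4, 0.0, -0.5]
width: 55.1
```

Emit:
apply_moves:
  series:
    - [[0,0,0,0,0,0],[0,0,0,0,0,0],[0,0,-0.1,0,0,0],[0,0,-0.5,0,0,0],[0,0,-0.7,0,0,0]]

```text
clock: 5.95
eef_pos: [430.8, 343.7, 71.9]
tool_rot: [3.141, 0.002, 0.304]
force: [0.2, 0.3, -1.8]
width: 54.8
```

```bash
python3 -c "
from h import *
plan([560,200,330],-0.03,2)
"
```

```text
[[[0.16, 0.35, -0.52, 0.01, 0.02, 0.32],[0.17, 0.35, -0.51, 0.0, 0.0, 0.32],[0.19, 0.34, -0.52, 0.0, 0.0, 0.32],[0.19, 0.33, -0.51, 0.0, 0.0, 0.31],[0.21, 0.33, -0.52, 0.0, 0.0, 0.32]]]
[[[0.21, 0.32, -0.52, 0.0, 0.0, 0.32],[0.23, 0.31, -0.51, 0.0, 0.0, 0.32],[0.24, 0.31, -0.52, 0.0, 0.0, 0.32],[0.25, 0.29, -0.52, 0.0, 0.0, 0.32],[0.25, 0.29, -0.51, 0.0, 0.0, 0.32]]]
max 0.5161429422992279
```

Emit:
apply_moves:
  series:
    - [[0.16,0.35,-0.52,0,0,0.32],[0.17,0.35,-0.51,0,0,0.32],[0.19,0.34,-0.52,0,0,0.32],[0.19,0.33,-0.51,0,0,0.31],[0.21,0.33,-0.52,0,0,0.32]]

```text
clock: 6.58
eef_pos: [496.2, 271.7, 201.8]
tool_rot: [-3.142, 0.0, 0.136]
force: [0.6, 1.1, -0.6]
width: 55.1
```

Emit:
apply_moves:
  series:
    - [[0.21,0.32,-0.52,0,0,0.32],[0.23,0.31,-0.51,0,0,0.32],[0.24,0.31,-0.52,0,0,0.32],[0.25,0.29,-0.52,0,0,0.32],[0.25,0.29,-0.51,0,0,0.32]]

```text
clock: 7.2
eef_pos: [560.4, 200.0, 330.8]
tool_rot: [-3.142, 0.0, -0.031]
force: [0.7, -0.1, -1.8]
width: 54.9
```

Emit:
apply_moves:
  series:
    - [[0,0,0,0,0,0],[0,0,0,0,0,0],[0,0,0,0,0,0],[0,0,0,0,0,0],[0,0,0,0,0,0]]

```text
clock: 7.82
eef_pos: [560.1, 200.9, 329.4]
tool_rot: [3.141, 0.001, -0.03]
force: [-0.2, -0.8, -0.4]
width: 55.5
```

```bash
python3 -c "
from h import *
s=ctrl.read_state();print(s['clock'],s['eef_pos'],s['tool_rot'],s['width'])
c=cam('wrist');np.savez('w3.npz',K=c[0],R=c[1],t=c[2]);cv2.imwrite('pics/w3.png',viewer.get_image('wrist'))
"
```

```text
7.825 [560.12406834 200.8672442  329.3605922 ] [ 3.14132176e+00  7.40829002e-04 -2.96854362e-02] 55.511969086794885
```

View pics/w3.png

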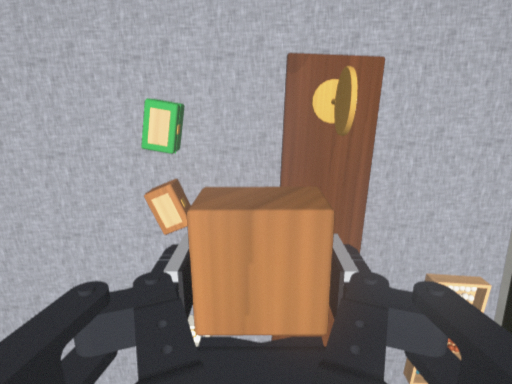

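The view shows the mirror end of the board, with corners (288,54) and (384,57) and the mirror foot at (333,101). The block is held square. The box is at (168,207), lower left. I'll fit the board edges next.

```bash
python3 - <<'E'
from h import *
im=cv2.imread("pics/w3.png"); w=np.load("w3.npz"); c=(w["K"],w["R"],w["t"])
print("cam",-c[1].T@c[2])
g=cv2.GaussianBlur(im,(3,3),0)[...,0].astype(float)  # blue: board dark, cloth bright
def cross(v,a,b,first=True):
    # subpixel strongest gradient position between a,b
    d=np.gradient(v[a:b]); k=np.argmax(np.abs(d)); 
    ww=np.abs(d[max(k-2,0):k+3]); return a+(np.arange(max(k-2,0),max(k-2,0)+len(ww))*ww).sum()/ww.sum()
L=np.array([(cross(g[r],270,300),r) for r in range(62,183,3)])
Rr=np.array([(cross(g[r],int(384-(r-57)*.11)-12,int(384-(r-57)*.11)+14),r) for r in range(62,240,4)])
T=np.array([(k,cross(g[:,k],45,70)) for k in range(292,380,3)])
for n,p,z in(("L0",L,0),("L14",L,14),("R",Rr,14),("T",T,14)):
    X=onplane(c,p-0.0,z)[:,:2]
    vx,vy,x0,y0=cv2.fitLine(X.astype(np.float32),cv2.DIST_HUBER,0,.01,.01).ravel()
    res=(X-[x0,y0])@[-vy,vx]
    print(n,"dir",np.round([vx,vy],4),"ang from y",round(float(np.arctan2(-vx*np.sign(vy),abs(vy))),4),"ang from x",round(float(np.arctan2(vy*np.sign(vx),abs(vx))),4),"pt",np.round([x0,y0],1),"res",np.round(np.std(res),2))
E
```

```text
cam [562.89242249 268.61396471 471.77888316]
L0 dir [0.066  0.9978] ang from y -0.066 ang from x 1.5048 pt [593.4 236.4] res 0.15
L14 dir [0.066  0.9978] ang from y -0.066 ang from x 1.5048 pt [592.5 237.4] res 0.15
R dir [0.0655 0.9979] ang from y -0.0655 ang from x 1.5053 pt [719.4 192.5] res 0.13
T dir [ 0.9978 -0.0663] ang from y 1.5045 ang from x -0.0663 pt [652.4 324.2] res 0.16
```

```bash
python3 -c "
from h import *
plan([644.8,44,70],-0.066,2)
"
```

```text
[[[0.18, 0.31, 0.52, 0.0, 0.0, 0.03],[0.18, 0.31, 0.52, 0.0, 0.0, 0.04],[0.18, 0.3, 0.52, 0.0, 0.0, 0.03],[0.18, 0.31, 0.52, 0.0, 0.0, 0.04],[0.18, 0.31, 0.51, 0.0, 0.0, 0.03]]]
[[[0.19, 0.3, 0.52, 0.0, 0.0, 0.04],[0.18, 0.3, 0.52, 0.0, 0.0, 0.03],[0.19, 0.31, 0.52, 0.0, 0.0, 0.04],[0.19, 0.3, 0.52, 0.0, 0.0, 0.03],[0.19, 0.3, 0.52, 0.0, 0.0, 0.04]]]
max 0.5190261183444672
```

Emit:
apply_moves:
  series:
    - [[0.18,0.31,0.52,0,0,0.03],[0.18,0.31,0.52,0,0,0.04],[0.18,0.3,0.52,0,0,0.03],[0.18,0.31,0.52,0,0,0.04],[0.18,0.31,0.51,0,0,0.03]]

```text
clock: 8.5
eef_pos: [602.8, 121.6, 199.4]
tool_rot: [-3.142, -0.0, -0.048]
force: [-0.2, 0.1, -1.1]
width: 55.2
```

Emit:
apply_moves:
  series:
    - [[0.19,0.3,0.52,0,0,0.04],[0.18,0.3,0.52,0,0,0.03],[0.19,0.31,0.52,0,0,0.04],[0.19,0.3,0.52,0,0,0.03],[0.19,0.3,0.52,0,0,0.04]]

```text
clock: 9.12
eef_pos: [645.7, 43.6, 69.4]
tool_rot: [-3.141, -0.0, -0.067]
force: [0.1, 0.6, -1.3]
width: 55.2
```

Emit:
apply_moves:
  series:
    - [[0,0,0,0,0,0],[0,0,0,0,0,0],[0,0,0,0,0,0],[0,0,0,0,0,0],[0,0,0,0,0,0]]

```text
clock: 9.75
eef_pos: [645.4, 44.5, 70.9]
tool_rot: [-3.141, -0.001, -0.066]
force: [0.0, -1.2, -2.1]
width: 55.1
```

```bash
python3 -c "
from h import *
go([644.8,44,22],-0.066);print(ctrl.read_state()['force'])
"
```

```text
pos [645.4  44.5  70.9] yaw -0.066 turn units [-0.   -0.01 -0.  ] shift units after turn [-0.012  0.011  0.978]
[ 0.01804899 -1.22264821 -2.10364524]
```

Emit:
apply_moves:
  series:
    - [[-0.01,0.01,0.4,0,0,0],[0,0,0.3,0,0,0],[0,0,0.18,0,0,0],[0,0,0.04,0,0,0],[0,0,0,0,0,0]]

```text
clock: 10.38
eef_pos: [644.8, 43.4, 24.2]
tool_rot: [3.142, -0.0, -0.067]
force: [0.2, 0.5, -1.3]
width: 55.3
```

Emit:
apply_moves:
  series:
    - [[0,0,0.02,0,0,0],[0,0,0.02,0,0,0],[0,0,0.02,0,0,0],[0,0,0,0,0,0],[0,0,0,0,0,0]]

```text
clock: 11.0
eef_pos: [644.7, 43.5, 21.3]
tool_rot: [-3.142, -0.0, -0.067]
force: [-0.3, 0.6, -1.8]
width: 54.7
```

Emit:
apply_moves:
  series:
    - [[0,0,0.015,0,0,0],[0,0,0.015,0,0,0],[0,0,0,0,0,0],[0,0,0,0,0,0],[0,0,0,0,0,0]]

```text
clock: 11.62
eef_pos: [644.8, 43.5, 20.9]
tool_rot: [-3.141, -0.0, -0.067]
force: [-2.2, -0.0, 7.2]
width: 54.8
```

```bash
python3 -c "
from h import *
print(ctrl.read_state()['force'],ctrl.read_state()['eef_pos'])
"
```

```text
[-2.20855196 -0.02494811  7.16783192] [644.83106988  43.52469296  20.91048475]
```

Emit:
apply_moves:
  series:
    - [[0,0,0,0,0,0],[0,0,0,0,0,0],[0,0,0,0,0,0],[0,0,-0.1,0,0,0],[0,0,-0.3,0,0,0]]
  claw: 1

```text
clock: 12.25
eef_pos: [644.1, 43.5, 39.7]
tool_rot: [3.141, 0.002, -0.067]
force: [-0.2, 0.6, -0.0]
width: 85.3
```

Emit:
apply_moves:
  series:
    - [[0,0,-0.6,0,0,0],[0,0,-0.8,0,0,0],[0,0,-0.8,0,0,0],[0,0,-0.8,0,0,0],[0,0,-0.8,0,0,0]]

```text
clock: 12.88
eef_pos: [644.7, 43.4, 232.5]
tool_rot: [-3.141, -0.001, -0.067]
force: [1.2, 0.3, 0.2]
width: 85.3
```

```bash
python3 -c "
from h import *
plan([438,-297,230],-0.3,3)
"
```

```text
[[[-0.24, 0.47, 0.0, 0.0, -0.01, 0.15],[-0.24, 0.48, 0.01, 0.0, 0.0, 0.15],[-0.23, 0.48, 0.0, 0.0, 0.0, 0.14],[-0.22, 0.48, 0.0, 0.0, 0.0, 0.15],[-0.22, 0.48, 0.01, 0.0, 0.0, 0.15]]]
[[[-0.21, 0.49, 0.0, 0.0, 0.0, 0.15],[-0.2, 0.49, 0.0, 0.0, 0.0, 0.15],[-0.19, 0.5, 0.0, 0.0, 0.0, 0.15],[-0.18, 0.5, 0.01, 0.0, 0.0, 0.14],[-0.18, 0.5, 0.0, 0.0, 0.0, 0.15]]]
[[[-0.17, 0.5, 0.0, 0.0, 0.0, 0.15],[-0.16, 0.51, 0.01, 0.0, 0.0, 0.15],[-0.15, 0.51, 0.0, 0.0, 0.0, 0.15],[-0.15, 0.51, 0.0, 0.0, 0.0, 0.15],[-0.13, 0.51, 0.01, 0.0, 0.0, 0.14]]]
max 0.45388184272873133
```

Emit:
apply_moves:
  series:
    - [[0,-0.7,0,0,0,0],[0,-0.7,0,0,0,0],[0,0,0,0,0,0],[0,0,0,0,0,0],[0,0,0,0,0,0]]

```text
clock: 13.5
eef_pos: [649.5, 111.4, 230.2]
tool_rot: [3.141, -0.0, -0.069]
force: [0.2, -0.1, -0.1]
width: 85.4
```

```bash
python3 -c "
from h import *
s=ctrl.read_state();print(s['clock'],s['eef_pos'],s['tool_rot'],s['width'])
c=cam('wrist');np.savez('w4.npz',K=c[0],R=c[1],t=c[2]);cv2.imwrite('pics/w4.png',viewer.get_image('wrist'))
"
```

```text
13.5 [649.47747943 111.42777479 230.23744596] [ 3.14063323e+00 -4.22533783e-04 -6.91920876e-02] 85.44336496167624
```

View pics/w4.png

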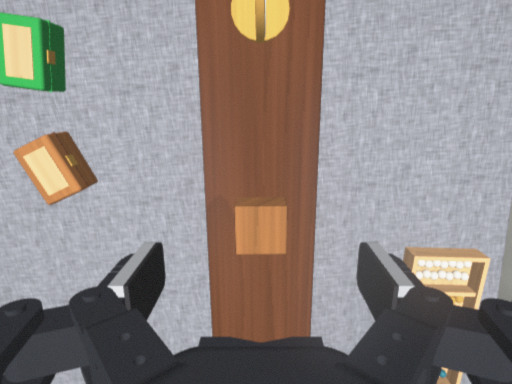

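The block stands square in the middle of the board, at (235–287, 198–254). The box is at (55,167) with its brass clasp facing right, and the mirror foot is at the top (260,10).

```bash
python3 - <<'E'
from h import *
im=cv2.imread("pics/w4.png"); w=np.load("w4.npz"); c=(w["K"],w["R"],w["t"])
hsv=cv2.cvtColor(im,cv2.COLOR_BGR2HSV)
print("bgr block",im[230,260],"side",im[200,260],"board",im[150,260],im[290,260],"box",im[160,30],im[165,85])
br=(hsv[...,1]>80)&(hsv[...,0]<30)
m,ce,st=blob(im,(55,167),br,60);print(ce,st)
for y0 in(.4,.6): print("box",fit(c,m,lambda p:boxpts(p[0],p[1],p[2],44,66,0,40),[426,124,y0],[5,5,.1]))
m,ce,st=blob(im,(261,228),im[...,2]>110,50);print(ce,st)
r=cv2.minAreaRect(cv2.findNonZero(m)); print(r)
print("top",onplane(c,[r[0]],50), "w",np.diff(onplane(c,[(st[0]-.5,230),(st[0]+st[2]-.5,230)],50)[:,0]))
g=cv2.GaussianBlur(im,(3,3),0)[...,0].astype(float)
def cross(v,a,b):
    d=np.abs(np.gradient(v[a:b])); k=np.argmax(d); lo=max(k-2,0); ww=d[lo:k+3]; return a+((lo+np.arange(len(ww)))*ww).sum()/ww.sum()
n=np.array([np.cos(-.066),np.sin(-.066)])
L=np.array([(cross(g[q],195,222),q) for q in range(60,240,5)]);R=np.array([(cross(g[q],305,330),q) for q in range(60,240,5)])
XL,XR=onplane(c,L,14)[:,:2],onplane(c,R,14)[:,:2]
print("edges",np.mean(XL@n),np.mean(XR@n),"angL",np.polyfit(XL[:,1],XL[:,0],1)[0],"angR",np.polyfit(XR[:,1],XR[:,0],1)[0])
E
```

```text
bgr block [ 87 135 198] side [ 65  96 136] board [ 60  84 127] [ 60  85 129] box [172 225 245] [ 47  69 101]
[ 55.10565933 166.1906886 ] [  14  132   83   73 3587]
box (array([4.26977778e+02, 1.23061941e+02, 3.58552796e-01]), np.float64(0.9143749402504701))
box (array([4.26213812e+02, 1.22581078e+02, 3.66246870e-01]), np.float64(0.9145935263837315))
[261. 228.] [ 211  178  101  101 7845]
((261.0, 228.00003051757812), (98.99495697021484, 98.99495697021484), 45.0)
top [[646.38416789  47.4184372   50.        ]] w [107.85437747]
edges 576.9055158773592 705.722725865442 angL 0.0660413868106739 angR 0.06608236617791775
```

```bash
python3 - <<'E'
from h import *
im=cv2.imread("pics/w4.png"); w=np.load("w4.npz"); c=(w["K"],w["R"],w["t"])
m,ce,st=blob(im,(261,228),im[...,2]>163,50);print(ce,st)
r=cv2.minAreaRect(cv2.findNonZero(m)); print(r)
top=lambda p:boxpts(p[0],p[1],p[2],56,56,50,50)
f=fit(c,m,top,[645,44,-.06],[4,4,.1]);print(f)
n=np.array([np.cos(-.066),np.sin(-.066)]);a=np.array([-n[1],n[0]]);print("n,a of block",f[0][:2]@n,f[0][:2]@a,"board 641.2, 86.5")
# mirror foot: yellow
hsv=cv2.cvtColor(im,cv2.COLOR_BGR2HSV); y=(hsv[...,0]>18)&(hsv[...,0]<35)&(hsv[...,1]>130)
w3=np.load("w3.npz"); im3=cv2.imread("pics/w3.png"); c3=(w3["K"],w3["R"],w3["t"])
# board end in w3 vs foot: left/bottom contour of foot
h3=cv2.cvtColor(im3,cv2.COLOR_BGR2HSV); m3,ce,st=blob(im3,(325,101),(h3[...,0]>18)&(h3[...,0]<35)&(h3[...,1]>130),40);print(ce,st)
P=[576.0,0]
X=onplane(c3,[(st[0]-.5,101),(325,st[1]+st[3]-.5)],20)[:,:2]; print(X@n,X@a)
E
```

```text
[260.35116374 229.37198857] [ 235  206   52   49 2449]
((260.5, 230.0), (48.0, 51.0), 90.0)
(array([ 6.45251325e+02,  4.48778861e+01, -6.83336427e-02]), np.float64(0.9546584759397396))
n,a of block 640.8866866482111 87.33585386892321 board 641.2, 86.5
[336.98574446 100.34424498] [ 313   68   44   65 1894]
[613.47152981 634.02548542] [306.33272712 265.23072862]
```

```bash
python3 -c "
from h import *
plan([438,-295,200],-0.066,2)
"
```

```text
[[[-0.37, 0.84, 0.06, 0.01, 0.0, 0.0],[-0.36, 0.84, 0.06, 0.0, 0.0, -0.01],[-0.37, 0.84, 0.06, 0.0, 0.0, 0.0],[-0.36, 0.84, 0.06, 0.0, 0.0, 0.0],[-0.37, 0.84, 0.06, 0.0, 0.0, -0.01]]]
[[[-0.37, 0.84, 0.06, 0.0, 0.0, 0.0],[-0.37, 0.84, 0.06, 0.0, 0.0, 0.0],[-0.36, 0.84, 0.06, 0.0, 0.0, 0.0],[-0.37, 0.84, 0.06, 0.0, 0.0, -0.01],[-0.37, 0.84, 0.06, 0.0, 0.0, 0.0]]]
max 0.8131722344455917
```

Emit:
apply_moves:
  series:
    - [[-0.37,0.84,0.06,0,0,0],[-0.36,0.84,0.06,0,0,0],[-0.37,0.84,0.06,0,0,0],[-0.36,0.84,0.06,0,0,0],[-0.37,0.84,0.06,0,0,0]]

```text
clock: 14.18
eef_pos: [543.1, -92.3, 215.0]
tool_rot: [3.141, -0.0, -0.068]
force: [0.5, 0.1, -0.0]
width: 85.2
```

Emit:
apply_moves:
  series:
    - [[-0.37,0.84,0.06,0,0,0],[-0.37,0.84,0.06,0,0,0],[-0.36,0.84,0.06,0,0,0],[-0.37,0.84,0.06,0,0,0],[-0.37,0.84,0.06,0,0,0]]

```text
clock: 14.8
eef_pos: [437.0, -295.5, 200.0]
tool_rot: [3.141, -0.0, -0.068]
force: [0.2, -0.7, 0.6]
width: 85.7
```

Emit:
apply_moves:
  series:
    - [[0,0,0,0,0,0],[0,0,0,0,0,0],[0,0,0,0,0,0],[0,0,0,0,0,0],[0,0,0,0,0,0]]

```text
clock: 15.42
eef_pos: [438.6, -292.8, 199.8]
tool_rot: [-3.141, -0.0, -0.066]
force: [-0.3, -0.0, -0.2]
width: 85.2
```

```bash
python3 - <<'E'
from h import *
s=ctrl.read_state();print(s['clock'],s['eef_pos'],s['tool_rot'],s['qpos'])
c=cam('wrist');np.savez('w5.npz',K=c[0],R=c[1],t=c[2]);im=viewer.get_image('wrist');cv2.imwrite('pics/w5.png',im)
print(proj(c,[438,-317,26]))
hsv=cv2.cvtColor(im,cv2.COLOR_BGR2HSV)
m,ce,st=blob(im,proj(c,[438,-317,26])[0],(hsv[...,1]>70)&(hsv[...,0]<30),60);print(ce,st)
f=lambda p:np.vstack([cylpts(p[0],p[1],19,19,0,32),cylpts(p[0],p[1],6,6,67,68)])
r=fit(c,m,f,[438,-317],[5,5]);print(r)
P=proj(c,f(r[0])); x,y=(r[0],0)[0],0
v=im.copy(); cv2.polylines(v,[np.int32(np.round(P[:40]))],True,(0,0,255),1);cv2.polylines(v,[np.int32(np.round(P[40:80]))],True,(0,255,0),1);cv2.polylines(v,[np.int32(np.round(P[80:120]))],True,(255,0,0),1)
u,q=np.int32(ce); cv2.imwrite("pics/o5.png",cv2.resize(v[max(q-70,0):q+70,max(u-90,0):u+90],None,fx=4,fy=4))
E
```

```text
15.425 [ 438.63317533 -292.83307445  199.80678517] [-3.14146060e+00 -2.34447866e-05 -6.56161795e-02] [ 0.28196574  0.5199232   0.3749674   1.90107889 -0.26495502  0.76884623
  0.73810619]
[[260.72444187 194.02664936]]
[260.27811159 192.25493562] [ 243  172   36   41 1165]
(array([ 437.17779584, -316.38757057]), np.float64(0.8824699308646652))
```

View pics/o5.png

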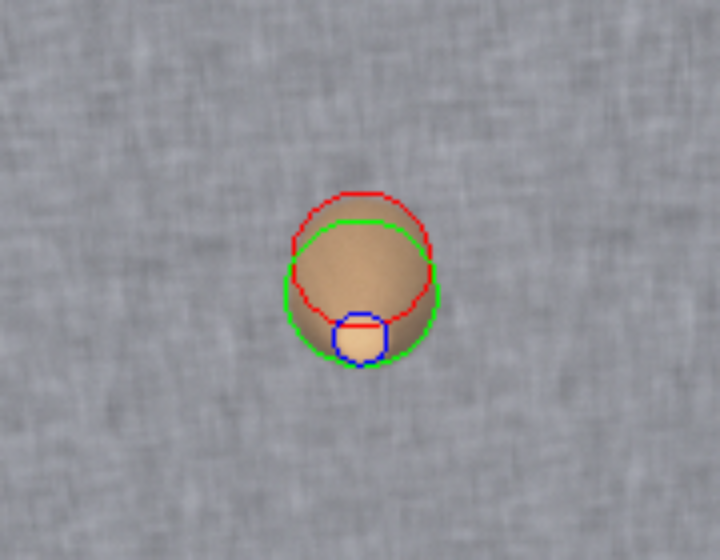

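The fitted outline lies on the cone, so it stands at (437.2, -316.4). I'll descend on it.

```bash
python3 -c "
from h import *
go([437.2,-316.4,100],-0.066)
"
```

```text
pos [ 438.5 -293.   199.8] yaw -0.066 turn units [-0.  0.  0.] shift units after turn [0.004 0.469 1.996]
```

Emit:
apply_moves:
  series:
    - [[0,0.16,0.6,0,0,0],[0,0.16,0.7,0,0,0],[0,0.15,0.7,0,0,0],[0,0,0,0,0,0],[0,0,0,0,0,0]]

```text
clock: 16.1
eef_pos: [437.2, -317.0, 100.7]
tool_rot: [3.141, -0.001, -0.067]
force: [-0.5, -0.6, 0.8]
width: 85.5
```

```bash
python3 -c "
from h import *
go([437.2,-316.4,4],-0.066)
"
```

```text
pos [ 437.2 -317.   100.7] yaw -0.067 turn units [ 0.   -0.01 -0.01] shift units after turn [-1.000e-03 -1.200e-02  1.934e+00]
```

Emit:
apply_moves:
  series:
    - [[0,-0.01,0.6,0,0,0],[0,0,0.6,0,0,0],[0,0,0.5,0,0,0],[0,0,0.18,0,0,0],[0,0,0,0,0,0]]

```text
clock: 16.73
eef_pos: [437.3, -316.6, 6.6]
tool_rot: [3.141, -0.001, -0.067]
force: [-0.2, -0.4, 0.3]
width: 85.4
```

```bash
python3 -c "
from h import *
go([437.2,-316.4,4],-0.066)
"
```

```text
pos [ 437.3 -316.6    6.6] yaw -0.067 turn units [ 0.   -0.01 -0.01] shift units after turn [-0.001 -0.003  0.051]
```

Emit:
apply_moves:
  series:
    - [[0,0,0.03,0,0,0],[0,0,0,0,0,0],[0,0,0,0,0,0],[0,0,0,0,0,0],[0,0,0,0,0,0]]
  claw: -1

```text
clock: 17.35
eef_pos: [437.1, -316.6, 5.2]
tool_rot: [3.141, -0.001, -0.067]
force: [-0.8, 0.1, 6.9]
width: 36.8
```

Emit:
apply_moves:
  series:
    - [[0,0,0,0,0,0],[0,0,0,0,0,0],[0,0,0,0,0,0],[0,0,0,0,0,0],[0,0,0,0,0,0]]

```text
clock: 17.98
eef_pos: [437.1, -316.6, 5.3]
tool_rot: [3.141, -0.001, -0.067]
force: [-0.9, 1.6, 6.5]
width: 36.6
```

Emit:
apply_moves:
  series:
    - [[0,0,-0.2,0,0,0],[0,0,-0.6,0,0,0],[0,0,-0.8,0,0,0],[0,0,-0.8,0,0,0],[0,0,-0.8,0,0,0]]

```text
clock: 18.6
eef_pos: [436.5, -316.2, 166.1]
tool_rot: [3.141, -0.0, -0.067]
force: [0.8, -0.5, -0.1]
width: 36.2
```

```bash
python3 -c "
from h import *
plan([645,110,230],-0.066,2)
"
```

```text
[[[0.36, -0.88, -0.13, 0.0, 0.0, 0.0],[0.36, -0.88, -0.13, 0.0, 0.0, 0.0],[0.36, -0.88, -0.12, 0.0, 0.0, 0.0],[0.36, -0.87, -0.13, 0.0, 0.0, 0.0],[0.35, -0.88, -0.13, 0.0, 0.0, 0.0]]]
[[[0.36, -0.88, -0.13, 0.0, 0.0, -0.01],[0.36, -0.88, -0.12, 0.0, 0.0, 0.0],[0.36, -0.88, -0.13, 0.0, 0.0, 0.0],[0.36, -0.88, -0.13, 0.0, 0.0, 0.0],[0.36, -0.87, -0.13, 0.0, 0.0, 0.0]]]
max 0.8524797772380818
```

```bash
python3 -c "
from h import *
plan([645,44.2,130],-0.066,2)
"
```

```text
[[[0.37, -0.75, 0.07, 0.0, 0.0, 0.0],[0.37, -0.74, 0.07, 0.0, 0.0, 0.0],[0.36, -0.75, 0.08, 0.0, 0.0, 0.0],[0.37, -0.75, 0.07, 0.0, 0.0, 0.0],[0.37, -0.75, 0.07, 0.0, 0.0, 0.0]]]
[[[0.37, -0.74, 0.07, 0.0, 0.0, -0.01],[0.36, -0.75, 0.08, 0.0, 0.0, 0.0],[0.37, -0.75, 0.07, 0.0, 0.0, 0.0],[0.37, -0.74, 0.07, 0.0, 0.0, 0.0],[0.37, -0.75, 0.07, 0.0, 0.0, 0.0]]]
max 0.7208797772380816
```

Emit:
apply_moves:
  series:
    - [[0.37,-0.75,0,0,0,0],[0.37,-0.74,0,0,0,0],[0.36,-0.75,0,0,0,0],[0.37,-0.75,0,0,0,0],[0.37,-0.75,0,0,0,0]]

```text
clock: 19.23
eef_pos: [541.4, -134.7, 164.9]
tool_rot: [3.142, -0.0, -0.067]
force: [0.2, -0.6, 0.2]
width: 36.5
```

Emit:
apply_moves:
  series:
    - [[0.37,-0.74,0.14,0,0,0],[0.36,-0.75,0.15,0,0,0],[0.37,-0.75,0.14,0,0,0],[0.37,-0.74,0.14,0,0,0],[0.37,-0.75,0.14,0,0,0]]

```text
clock: 19.85
eef_pos: [645.7, 45.2, 129.1]
tool_rot: [3.141, -0.0, -0.067]
force: [0.1, -0.2, 1.0]
width: 36.4
```

Emit:
apply_moves:
  series:
    - [[0,0,0.3,0,0,0],[0,0,0.3,0,0,0],[0,0,0,0,0,0],[0,0,0,0,0,0],[0,0,0,0,0,0]]

```text
clock: 20.48
eef_pos: [645.6, 43.3, 99.5]
tool_rot: [-3.141, -0.001, -0.068]
force: [0.4, -0.6, -0.7]
width: 36.6
```

```bash
python3 -c "
from h import *
go([645,44.2,60],-0.066);print(ctrl.read_state()['force'],ctrl.read_state()['width'])
"
```

```text
pos [645.6  43.3  99.5] yaw -0.068 turn units [-0.   -0.01 -0.02] shift units after turn [-0.013 -0.018  0.791]
[ 0.38638456 -0.55628026 -0.69478412] 36.574244365810564
```

Emit:
apply_moves:
  series:
    - [[-0.01,-0.02,0.3,0,0,0],[0,0,0.3,0,0,0],[0,0,0.15,0,0,0],[0,0,0,0,0,0],[0,0,0,0,0,0]]

```text
clock: 21.1
eef_pos: [645.1, 44.9, 61.4]
tool_rot: [3.141, -0.0, -0.067]
force: [0.2, 0.2, -0.3]
width: 36.3
```

Emit:
apply_moves:
  series:
    - [[0,0,0.03,0,0,0],[0,0,0.03,0,0,0],[0,0,0.02,0,0,0],[0,0,0,0,0,0],[0,0,0,0,0,0]]

```text
clock: 21.72
eef_pos: [644.8, 45.0, 57.3]
tool_rot: [-3.142, -0.0, -0.067]
force: [-0.2, 0.0, -0.5]
width: 36.5
```

Emit:
apply_moves:
  series:
    - [[0,0.01,0.015,0,0,0],[0,0,0.015,0,0,0],[0,0,0.01,0,0,0],[0,0,0,0,0,0],[0,0,0,0,0,0]]

```text
clock: 22.35
eef_pos: [644.8, 44.5, 55.3]
tool_rot: [3.142, 0.0, -0.067]
force: [-0.1, 0.3, 0.8]
width: 36.4
```

Emit:
apply_moves:
  series:
    - [[0,0,0.01,0,0,0],[0,0,0.01,0,0,0],[0,0,0,0,0,0],[0,0,0,0,0,0],[0,0,0,0,0,0]]

```text
clock: 22.98
eef_pos: [644.8, 44.5, 55.3]
tool_rot: [-3.141, -0.0, -0.067]
force: [-3.3, 0.6, 6.9]
width: 36.6
```

Emit:
apply_moves:
  series:
    - [[0,0,0,0,0,0],[0,0,0,0,0,0],[0,0,0,0,0,0],[0,0,0,0,0,0],[0,0,0,0,0,0]]
  claw: 1

```text
clock: 23.6
eef_pos: [644.8, 44.5, 54.2]
tool_rot: [3.142, 0.0, -0.067]
force: [-0.1, 0.7, -0.1]
width: 85.1
```

Emit:
apply_moves:
  series:
    - [[0,0,-0.4,0,0,0],[0,0,-0.8,0,0,0],[0,0,-0.8,0,0,0],[0,0,-0.8,0,0,0],[0,0,-0.8,0,0,0]]

```text
clock: 24.22
eef_pos: [644.9, 44.3, 237.3]
tool_rot: [-3.141, -0.002, -0.067]
force: [0.3, 0.1, 0.2]
width: 85.3
```

Emit:
apply_moves:
  series:
    - [[0,-0.7,0,0,0,0],[0,-0.7,0,0,0,0],[0,0,0,0,0,0],[0,0,0,0,0,0],[0,0,0,0,0,0]]

```text
clock: 24.85
eef_pos: [649.6, 112.4, 234.9]
tool_rot: [3.141, -0.001, -0.069]
force: [0.5, 0.0, 0.5]
width: 85.4
```

```bash
python3 - <<'E'
from h import *
s=ctrl.read_state();print(s['clock'],s['eef_pos'],s['tool_rot'])
c=cam('wrist');np.savez('w6.npz',K=c[0],R=c[1],t=c[2]);im=viewer.get_image('wrist');cv2.imwrite('pics/w6.png',im)
v=im.copy()
for p,col in((boxpts(645.2,44.9,-.067,56,56,50,50),(0,255,0)),):
    q=proj(c,p[[0,1,3,2]]); cv2.polylines(v,[np.int32(np.round(q))],True,col,1)
for r,z,col in((19,50,(0,0,255)),(19,82,(0,255,255)),(6,118,(255,0,0))):
    cv2.polylines(v,[np.int32(np.round(proj(c,cylpts(645.2,44.9,r,r,z,z)[:40])))],True,col,1)
q=np.int32(proj(c,[645,45,60])[0]);u,w=q; w=min(w,300)
cv2.imwrite("pics/o6.png",cv2.resize(np.hstack([x[w-80:w+80,u-90:u+90] for x in(im,v)]),None,fx=2.2,fy=2.2))
E
```

```text
24.85 [649.57451982 112.40144543 234.87405155] [ 3.14066952e+00 -5.56196500e-04 -6.92506492e-02]
```

View pics/o6.png

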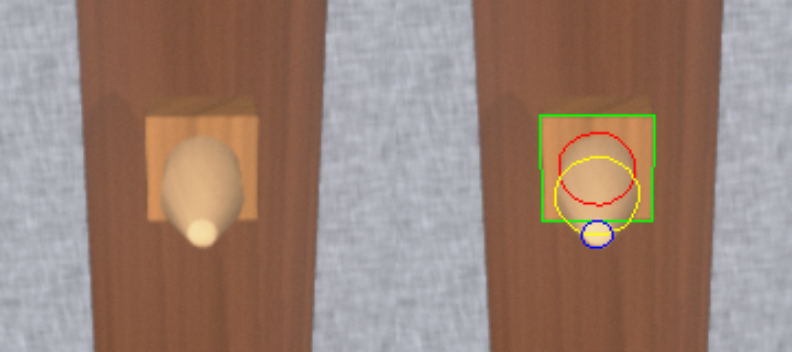

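Cone sits upright and centred on the block, with the predicted rings over its foot and tip. Next is the box.

```bash
python3 -c "
from h import *
plan([426.5,143,200],0.36,2)
"
```

```text
[[[-0.45, -0.03, 0.07, 0.01, 0.0, -0.41],[-0.45, -0.05, 0.07, 0.0, 0.0, -0.41],[-0.44, -0.07, 0.07, 0.0, 0.0, -0.41],[-0.44, -0.08, 0.07, 0.0, 0.0, -0.41],[-0.44, -0.11, 0.07, 0.0, 0.0, -0.41]]]
[[[-0.43, -0.13, 0.07, 0.0, 0.0, -0.41],[-0.43, -0.14, 0.07, 0.0, 0.0, -0.41],[-0.42, -0.16, 0.06, 0.0, 0.0, -0.41],[-0.41, -0.18, 0.07, 0.0, 0.0, -0.41],[-0.41, -0.2, 0.07, 0.0, 0.0, -0.41]]]
max 0.4461031450257933
```

Emit:
apply_moves:
  series:
    - [[-0.45,-0.03,0,0,0,-0.41],[-0.45,-0.05,0,0,0,-0.41],[-0.44,-0.07,0,0,0,-0.41],[-0.44,-0.08,0.1,0,0,-0.41],[-0.44,-0.11,0.1,0,0,-0.41]]

```text
clock: 25.52
eef_pos: [537.4, 128.3, 224.5]
tool_rot: [3.141, -0.0, 0.148]
force: [0.9, -1.5, 0.8]
width: 85.1
```

Emit:
apply_moves:
  series:
    - [[-0.43,-0.13,0.1,0,0,-0.41],[-0.43,-0.14,0.1,0,0,-0.41],[-0.42,-0.16,0.1,0,0,-0.41],[-0.41,-0.18,0.1,0,0,-0.41],[-0.41,-0.2,0.1,0,0,-0.41]]

```text
clock: 26.15
eef_pos: [425.9, 143.6, 199.4]
tool_rot: [3.141, -0.001, 0.362]
force: [0.3, -0.4, -0.4]
width: 85.3
```

Emit:
apply_moves:
  series:
    - [[0,0,0,0,0,0],[0,0,0,0,0,0],[0,0,0,0,0,0],[0,0,0,0,0,0],[0,0,0,0,0,0]]

```text
clock: 26.78
eef_pos: [426.5, 144.3, 199.3]
tool_rot: [3.141, -0.0, 0.362]
force: [-0.0, 0.5, 0.3]
width: 85.4
```

```bash
python3 - <<'E'
from h import *
s=ctrl.read_state();print(s['clock'],s['eef_pos'],s['tool_rot'])
c=cam('wrist');np.savez('w7.npz',K=c[0],R=c[1],t=c[2]);im=viewer.get_image('wrist');cv2.imwrite('pics/w7.png',im)
hsv=cv2.cvtColor(im,cv2.COLOR_BGR2HSV); uv=proj(c,[426.5,123,30])[0]
m,ce,st=blob(im,uv,(hsv[...,1]>55)&(hsv[...,0]<32),75);print(uv,ce,st)
r=fit(c,m,lambda p:boxpts(p[0],p[1],p[2],44,66,0,40),[426.5,123,.36],[5,5,.1]);print(r)
P=proj(c,boxpts(*r[0],44,66,0,40)); u,q=np.int32(uv); v=im.copy()
x0,y0=max(u-90,0),max(q-70,0); v=cv2.resize(im[y0:q+70,x0:u+90],None,fx=4,fy=4)
for k,col in((0,(0,0,255)),(4,(0,255,0))): cv2.polylines(v,[np.int32((P[[k,k+1,k+3,k+2]]-[x0,y0]+.5)*4)],True,col,1)
cv2.imwrite("pics/o7.png",v)
E
```

```text
26.775 [426.54423102 144.30400907 199.29117075] [ 3.14148993e+00 -1.38340938e-04  3.62083983e-01]
[252.53940855 190.87038933] [252.01490644 189.06089439] [ 228  154   48   71 3153]
(array([4.26004293e+02, 1.23371930e+02, 3.69936388e-01]), np.float64(0.9420949657611558))
```

View pics/o7.png

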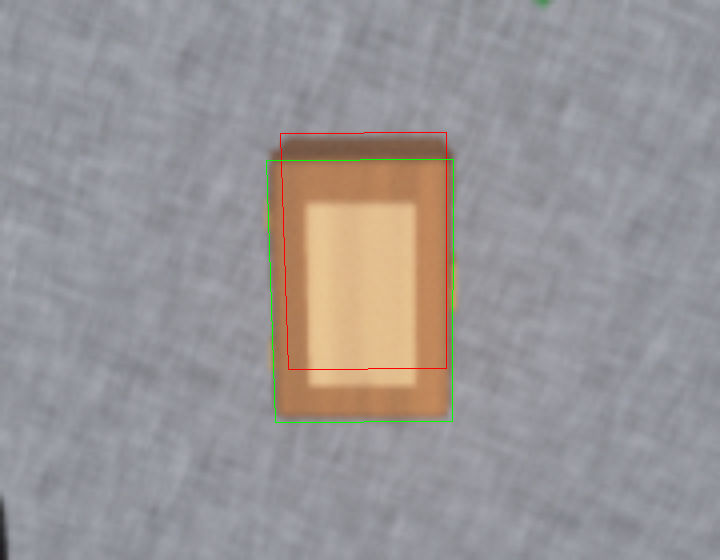

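Fitted outline lies on the box: (426.0, 123.4), yaw 0.37. The clasp on the right barely protrudes.

```bash
python3 -c "
from h import *
go([426,123.4,8],0.368)
"
```

```text
pos [426.4 144.3 199.3] yaw 0.362 turn units [ 0.    0.   -0.06] shift units after turn [-0.158  0.388  3.825]
```

Emit:
apply_moves:
  series:
    - [[-0.05,0.13,0.6,0,0,-0.06],[-0.05,0.13,0.7,0,0,0],[-0.06,0.13,0.7,0,0,0],[0,0,0,0,0,0],[0,0,0,0,0,0]]

```text
clock: 27.45
eef_pos: [426.5, 123.6, 100.1]
tool_rot: [-3.142, -0.001, 0.369]
force: [-0.1, -0.5, 0.0]
width: 85.4
```

```bash
python3 -c "
from h import *
go([426,123.4,8],0.368)
"
```

```text
pos [426.5 123.6 100.1] yaw 0.369 turn units [-0.   -0.01  0.01] shift units after turn [-0.01   0.     1.841]
```

Emit:
apply_moves:
  series:
    - [[-0.01,0,0.6,0,0,0],[0,0,0.6,0,0,0],[0,0,0.45,0,0,0],[0,0,0.18,0,0,0],[0,0,0,0,0,0]]

```text
clock: 28.08
eef_pos: [423.9, 124.8, 16.8]
tool_rot: [-3.137, 0.004, 0.369]
force: [-0.4, -0.3, 0.3]
width: 85.6
```

Emit:
apply_moves:
  series:
    - [[0,0,0,0,0,0],[0,0,0,0,0,0],[0,0,0,0,0,0],[0,0,0,0,0,0],[0,0,0,0,0,0]]
  claw: -1

```text
clock: 28.7
eef_pos: [423.7, 124.0, 17.0]
tool_rot: [-3.137, 0.004, 0.368]
force: [-1.3, 0.8, 7.5]
width: 43.0
```

Emit:
apply_moves:
  series:
    - [[0,0,0,0,0,0],[0,0,0,0,0,0],[0,0,-0.1,0,0,0],[0,0,-0.5,0,0,0],[0,0,-0.7,0,0,0]]

```text
clock: 29.32
eef_pos: [422.8, 123.3, 81.6]
tool_rot: [-3.137, 0.008, 0.367]
force: [1.5, 0.6, -1.1]
width: 43.3
```

```bash
python3 -c "
from h import *
n=np.array([np.cos(-.066),np.sin(-.066)]);a=np.array([-n[1],n[0]]);B=641.2*n+86.7*a
print('box tgt',B-110*a,'dish',B+110*a,'stand',B-220*a)
plan([*(B-110*a),200],-.066,2)
"
```

```text
box tgt [638.26728947 -65.53775397] dish [652.77675024 153.98325994] stand [ 631.01255908 -175.29826093]
[[[0.26, 0.51, -0.24, -0.04, 0.08, 0.41],[0.29, 0.49, -0.24, 0.0, 0.0, 0.42],[0.31, 0.48, -0.23, 0.0, 0.0, 0.41],[0.33, 0.47, -0.24, 0.0, 0.0, 0.41],[0.35, 0.46, -0.24, 0.0, 0.0, 0.42]]]
[[[0.37, 0.43, -0.23, 0.0, 0.0, 0.41],[0.39, 0.42, -0.24, 0.0, 0.0, 0.42],[0.41, 0.41, -0.24, 0.0, 0.0, 0.41],[0.42, 0.39, -0.24, 0.0, 0.0, 0.41],[0.44, 0.36, -0.23, 0.0, 0.0, 0.42]]]
max 0.43087468924529426
```

Emit:
apply_moves:
  series:
    - [[0.26,0.51,-0.24,-0.04,0.08,0.41],[0.29,0.49,-0.24,0,0,0.42],[0.31,0.48,-0.23,0,0,0.41],[0.33,0.47,-0.24,0,0,0.41],[0.35,0.46,-0.24,0,0,0.42]]

```text
clock: 29.95
eef_pos: [531.2, 28.4, 141.1]
tool_rot: [-3.141, -0.002, 0.15]
force: [-0.2, 0.3, -0.9]
width: 43.2
```

Emit:
apply_moves:
  series:
    - [[0.37,0.43,-0.23,0,0,0.41],[0.39,0.42,-0.24,0,0,0.42],[0.41,0.41,-0.24,0,0,0.41],[0.42,0.39,-0.24,0,0,0.41],[0.44,0.36,-0.23,0,0,0.42]]

```text
clock: 30.58
eef_pos: [639.0, -65.5, 200.2]
tool_rot: [-3.141, -0.001, -0.067]
force: [0.1, -0.5, -1.7]
width: 42.8
```

Emit:
apply_moves:
  series:
    - [[0,0,0,0,0,0],[0,0,0,0,0,0],[0,0,0,0,0,0],[0,0,0,0,0,0],[0,0,0,0,0,0]]

```text
clock: 31.2
eef_pos: [638.7, -64.5, 199.7]
tool_rot: [-3.141, -0.002, -0.065]
force: [0.1, 0.4, -0.7]
width: 42.8
```

```bash
python3 -c "
from h import *
s=ctrl.read_state();print(s['clock'],s['eef_pos'],s['tool_rot'],s['width'])
go([638.4,-63.8,33],-.066)
c=cam('wrist');np.savez('w8.npz',K=c[0],R=c[1],t=c[2]);cv2.imwrite('pics/w8.png',viewer.get_image('wrist'))
"
```

```text
31.2 [638.73572829 -64.49690817 199.67278322] [-3.14053385e+00 -2.07767329e-03 -6.50231402e-02] 42.77422687113489
pos [638.7 -64.5 199.7] yaw -0.065 turn units [-0.01 -0.02  0.01] shift units after turn [-0.008 -0.013  3.333]
```

View pics/w8.png

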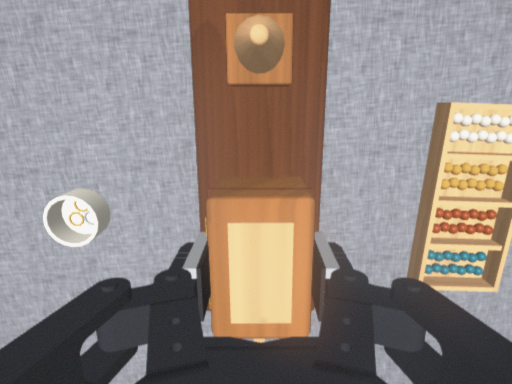

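```bash
python3 -c "
from h import *
w=np.load('w8.npz');c=(w['K'],w['R'],w['t'])
for z in (218,222.7): X=onplane(c,[(208,192),(313,192),(309,337),(213,337)],z);print(np.round(X,1).tolist(),X.mean(0))
"
```

```text
[[620.7, -30.8, 218.0], [662.4, -33.5, 218.0], [659.1, -102.0, 218.0], [615.5, -99.1, 218.0]] [639.40911388 -66.34227366 218.        ]
[[621.5, -29.5, 222.7], [661.7, -32.1, 222.7], [658.5, -98.1, 222.7], [616.6, -95.2, 222.7]] [639.56476079 -63.71949866 222.7       ]
```

Emit:
apply_moves:
  series:
    - [[-0.01,-0.01,0.6,0,0,0.01],[0,0,0.7,0,0,0],[0,0,0.7,0,0,0],[0,0,0.4,0,0,0],[0,0,0,0,0,0]]

```text
clock: 31.88
eef_pos: [638.0, -64.2, 78.6]
tool_rot: [-3.141, 0.0, -0.067]
force: [-0.6, 0.3, -0.5]
width: 42.5
```

Emit:
apply_moves:
  series:
    - [[0.01,0,0.4,0,0,0],[0,0,0.28,0,0,0],[0,0,0.08,0,0,0],[0,0,0,0,0,0],[0,0,0,0,0,0]]

```text
clock: 32.5
eef_pos: [639.8, -64.6, 42.3]
tool_rot: [-3.141, -0.003, -0.067]
force: [0.5, 0.0, -1.1]
width: 43.0
```

```bash
python3 -c "
from h import *
go([638.4,-63.8,33],-.066);print(ctrl.read_state()['force'])
"
```

```text
pos [639.8 -64.6  42.3] yaw -0.067 turn units [-0.01 -0.03 -0.01] shift units after turn [-0.028 -0.013  0.185]
[ 0.48909292  0.03302087 -1.09365005]
```

Emit:
apply_moves:
  series:
    - [[-0.02,-0.01,0.04,0,-0.03,0],[0,0,0.04,0,0,0],[0,0,0.03,0,0,0],[0,0,0,0,0,0],[0,0,0,0,0,0]]

```text
clock: 33.12
eef_pos: [638.4, -63.8, 36.2]
tool_rot: [-3.141, 0.001, -0.067]
force: [0.0, 0.5, -1.6]
width: 42.8
```

Emit:
apply_moves:
  series:
    - [[0,0,0.02,0,0,0],[0,0,0.02,0,0,0],[0,0,0.01,0,0,0],[0,0,0,0,0,0],[0,0,0,0,0,0]]

```text
clock: 33.75
eef_pos: [638.4, -63.8, 33.8]
tool_rot: [-3.141, 0.001, -0.067]
force: [0.1, 0.3, -1.3]
width: 42.9
```

Emit:
apply_moves:
  series:
    - [[0,0,0.02,0,0,0],[0,0,0.02,0,0,0],[0,0,0.015,0,0,0],[0,0,0,0,0,0],[0,0,0,0,0,0]]

```text
clock: 34.38
eef_pos: [638.4, -63.8, 31.2]
tool_rot: [-3.141, 0.001, -0.067]
force: [0.7, 0.5, 2.6]
width: 42.8
```

Emit:
apply_moves:
  series:
    - [[0,0,0.01,0,0,0],[0,0,0,0,0,0],[0,0,0,0,0,0],[0,0,0,0,0,0],[0,0,0,0,0,0]]

```text
clock: 35.0
eef_pos: [638.4, -63.8, 31.1]
tool_rot: [-3.14, 0.001, -0.067]
force: [-1.6, 1.7, 5.2]
width: 42.5
```

Emit:
apply_moves:
  series:
    - [[0,0,0,0,0,0],[0,0,0,0,0,0],[0,0,0,0,0,0],[0,0,-0.1,0,0,0],[0,0,-0.3,0,0,0]]
  claw: 1

```text
clock: 35.62
eef_pos: [637.9, -63.7, 50.5]
tool_rot: [-3.141, 0.002, -0.067]
force: [1.1, 0.7, -0.3]
width: 85.5
```

Emit:
apply_moves:
  series:
    - [[0,0,-0.8,0,0,0],[0,0,-0.8,0,0,0],[0,0,-0.8,0,0,0],[0,0,-0.8,0,0,0],[0,0,-0.6,0,0,0]]

```text
clock: 36.25
eef_pos: [638.9, -64.4, 243.7]
tool_rot: [-3.141, -0.002, -0.067]
force: [0.3, 0.2, 0.3]
width: 85.4
```

```bash
python3 -c "
from h import *
print(proj((lambda w:(w['K'],w['R'],w['t']))(np.load('w8.npz')),[442,-101,16]))
print(onplane((lambda w:(w['K'],w['R'],w['t']))(np.load('w8.npz')),[(76,217)],16))
plan([440,-79,200],-.066,2)
"
```

```text
[[ 77.31964128 214.26616534]]
[[ 439.92783713 -103.96237538   16.        ]]
[[[-0.4, 0.06, 0.09, -0.01, -0.02, 0.0],[-0.39, 0.05, 0.08, 0.0, 0.0, 0.0],[-0.4, 0.06, 0.09, 0.0, 0.0, 0.0],[-0.39, 0.05, 0.09, 0.0, 0.0, 0.0],[-0.4, 0.06, 0.09, 0.0, 0.0, 0.0]]]
[[[-0.39, 0.05, 0.08, 0.0, 0.0, -0.01],[-0.4, 0.06, 0.09, 0.0, 0.0, 0.0],[-0.39, 0.05, 0.09, 0.0, 0.0, 0.0],[-0.4, 0.06, 0.09, 0.0, 0.0, 0.0],[-0.39, 0.06, 0.08, 0.0, 0.0, 0.0]]]
max 0.3978259957302002
```

Emit:
apply_moves:
  series:
    - [[0,-0.7,0,0,0,0],[0,-0.7,0,0,0,0],[0,0,0,0,0,0],[0,0,0,0,0,0],[0,0,0,0,0,0]]

```text
clock: 36.88
eef_pos: [643.1, 4.2, 241.1]
tool_rot: [-3.142, 0.0, -0.069]
force: [0.3, -1.0, 1.0]
width: 85.4
```

```bash
python3 - <<'E'
from h import *
s=ctrl.read_state();print(s['clock'],s['eef_pos'],s['tool_rot'])
c=cam('wrist');np.savez('w9.npz',K=c[0],R=c[1],t=c[2]);im=viewer.get_image('wrist');cv2.imwrite('pics/w9.png',im)
v=im.copy()
for p in(boxpts(645.2,44.4,-.067,56,56,50,50),boxpts(638.3,-65.5,-.066,44,66,54,54)):
    cv2.polylines(v,[np.int32(np.round(proj(c,p[[0,1,3,2]])*8))],True,(0,255,0),1,shift=3)
cv2.imwrite("pics/o9.png",cv2.resize(v[100:384,110:410],None,fx=2,fy=2))
E
```

```text
36.875 [643.05454866   4.17786493 241.1454303 ] [-3.14154382e+00  1.76361378e-04 -6.88955772e-02]
```

View pics/o9.png

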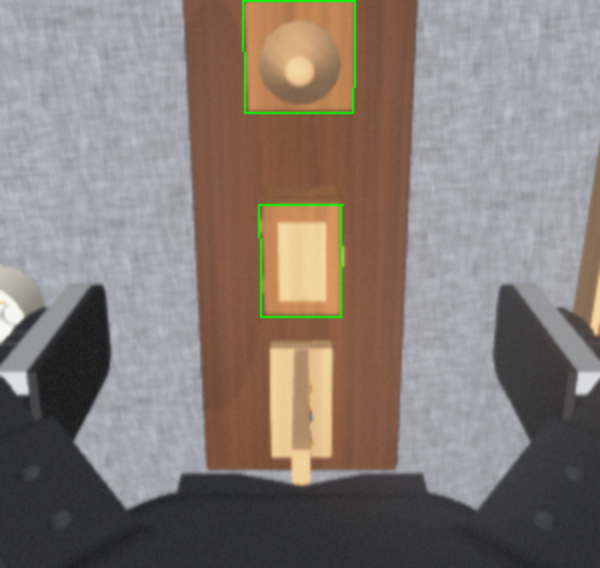

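Block and box both lie on the predicted outlines. The stand foot and board end are also visible. On to the dish.

```bash
python3 - <<'E'
from h import *
w=np.load('w9.npz');c=(w['K'],w['R'],w['t'])
n=np.array([np.cos(-.066),np.sin(-.066)]);a=np.array([-n[1],n[0]])
X=onplane(c,[(213.3,334),(308.5,334)],14)[:,:2]; print("stand end corners n",X@n,"a",X@a,"expect a",86.7-280)
X=onplane(c,[(110+270/2,100+345/2),(110+332/2,100+458/2)],20)[:,:2];print("stand foot",X@n,X@a,"centre expect 641.2",86.7-220)
plan([440,-82,200],-.066,2)
E
```

```text
stand end corners n [577.64540942 706.32182411] a [-189.98321253 -190.33124764] expect a -193.3
stand foot [622.26422737 661.98417473] [ -93.77854925 -177.42566308] centre expect 641.2 -133.3
[[[-0.39, 0.2, 0.08, 0.0, 0.0, 0.0],[-0.4, 0.2, 0.08, 0.0, 0.0, -0.01],[-0.39, 0.2, 0.09, 0.0, 0.0, 0.0],[-0.39, 0.2, 0.08, 0.0, 0.0, 0.0],[-0.4, 0.2, 0.08, 0.0, 0.0, 0.0]]]
[[[-0.39, 0.2, 0.08, 0.0, 0.0, -0.01],[-0.39, 0.2, 0.08, 0.0, 0.0, 0.0],[-0.4, 0.2, 0.09, 0.0, 0.0, 0.0],[-0.39, 0.2, 0.08, 0.0, 0.0, 0.0],[-0.4, 0.2, 0.08, 0.0, 0.0, -0.01]]]
max 0.40616671059634973
```

Emit:
apply_moves:
  series:
    - [[-0.39,0.2,0,0,0,0],[-0.4,0.2,0,0,0,0],[-0.39,0.2,0,0,0,0],[-0.39,0.2,0.1,0,0,0],[-0.4,0.2,0.1,0,0,0]]

```text
clock: 37.55
eef_pos: [540.8, -38.7, 230.7]
tool_rot: [-3.141, 0.0, -0.068]
force: [-0.0, -0.9, -0.2]
width: 85.7
```

Emit:
apply_moves:
  series:
    - [[-0.39,0.2,0.12,0,0,0],[-0.39,0.2,0.12,0,0,0],[-0.4,0.2,0.12,0,0,0],[-0.39,0.2,0.12,0,0,0],[-0.4,0.2,0.12,0,0,0]]

```text
clock: 38.17
eef_pos: [439.2, -81.9, 200.7]
tool_rot: [-3.141, 0.0, -0.068]
force: [0.7, 0.1, 0.3]
width: 85.2
```

Emit:
apply_moves:
  series:
    - [[0,0,0,0,0,0],[0,0,0,0,0,0],[0,0,0,0,0,0],[0,0,0,0,0,0],[0,0,0,0,0,0]]

```text
clock: 38.8
eef_pos: [440.2, -80.6, 200.6]
tool_rot: [-3.141, 0.001, -0.066]
force: [0.4, 0.0, -0.1]
width: 85.5
```

```bash
python3 - <<'E'
from h import *
s=ctrl.read_state();print(s['clock'],s['eef_pos'],s['tool_rot'])
c=cam('wrist');np.savez('w10.npz',K=c[0],R=c[1],t=c[2]);im=viewer.get_image('wrist');cv2.imwrite('pics/w10.png',im)
uv=proj(c,[441,-102,16])[0]; x0,y0=np.int32(uv)-[90,70]; x0,y0=max(x0,0),max(y0,0)
# foreground: cloth is bluish grey; dish warm white -> difference from cloth colour
d=np.linalg.norm(cv2.GaussianBlur(im,(3,3),0).astype(float)-np.median(im[y0:y0+140,x0:x0+180].reshape(-1,3),0),axis=1+1)
m,ce,st=blob(im,uv,d>32,60); cs=cv2.findContours(m,0,2)[0]; cv2.drawContours(m,cs,-1,255,-1);print(uv,ce,st)
f=lambda p:cylpts(p[0],p[1],28,28,0,32)
r=fit(c,m,f,[441,-102],[5,5]);print(r); go([*r[0],100],-.066)
P=proj(c,f(r[0])); v=cv2.resize(im[y0:y0+140,x0:x0+180],None,fx=4,fy=4)
for k,col in((0,(0,0,255)),(40,(0,255,0))): cv2.polylines(v,[np.int32((P[k:k+40]-[x0,y0]+.5)*4)],True,col,1)
cv2.imwrite("pics/o10.png",v)
E
```

```text
38.8 [440.23324673 -80.64606353 200.59957504] [-3.14092314e+00  6.51593797e-04 -6.61824364e-02]
[262.03024659 188.59493239] [263.52038835 192.06563107] [ 236  162   57   60 2575]
(array([ 442.30851295, -104.18974911]), np.float64(0.9569847077587016))
pos [440.1 -80.6 200.6] yaw -0.066 turn units [-0.01  0.01 -0.  ] shift units after turn [0.074 0.467 2.012]
```

View pics/o10.png

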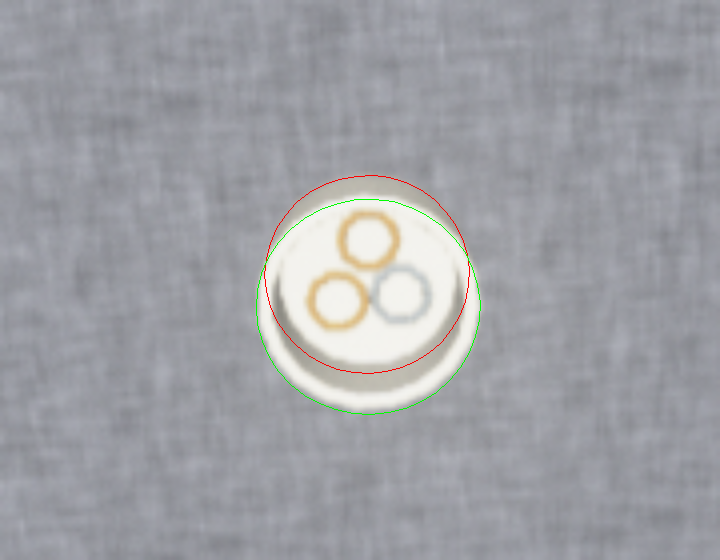

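The dish outline fits at (442.3, -104.2). I'll descend in stages and watch the joints, because the box descent stopped a little high.

Emit:
apply_moves:
  series:
    - [[0.03,0.16,0.6,0,0,0],[0.02,0.16,0.7,0,0,0],[0.02,0.15,0.7,0,0,0],[0,0,0,0,0,0],[0,0,0,0,0,0]]

```text
clock: 39.48
eef_pos: [442.2, -104.5, 101.4]
tool_rot: [-3.141, 0.0, -0.067]
force: [-0.5, -0.0, 0.5]
width: 85.7
```

```bash
python3 -c "
from h import *
go([442.3,-104.2,6],-.066);print(np.round(ctrl.read_state()['qpos'],3))
"
```

```text
pos [ 442.2 -104.5  101.4] yaw -0.067 turn units [-0.01  0.   -0.01] shift units after turn [ 1.000e-03 -5.000e-03  1.907e+00]
[-0.238  0.667  0.614  2.177 -0.786  0.53   0.914]
```

Emit:
apply_moves:
  series:
    - [[0,0,0.4,0,0,0],[0,0,0.4,0,0,0],[0,0,0.4,0,0,0],[0,0,0.2,0,0,0],[0,0,0,0,0,0]]

```text
clock: 40.1
eef_pos: [442.2, -104.1, 31.0]
tool_rot: [-3.141, 0.0, -0.066]
force: [0.3, 1.2, 0.1]
width: 85.6
```

```bash
python3 -c "
from h import *
go([442.3,-104.2,7],-.066);print(np.round(ctrl.read_state()['qpos'],3))
"
```

```text
pos [ 442.2 -104.1   31. ] yaw -0.066 turn units [-0.01  0.   -0.  ] shift units after turn [0.002 0.002 0.48 ]
[-0.101  0.774  0.408  2.206 -0.959  0.347  1.063]
```

Emit:
apply_moves:
  series:
    - [[0,0,0.15,0,0,0],[0,0,0.15,0,0,0],[0,0,0.12,0,0,0],[0,0,0.04,0,0,0],[0,0,0,0,0,0]]

```text
clock: 40.72
eef_pos: [441.6, -104.3, 7.4]
tool_rot: [-3.141, 0.001, -0.067]
force: [0.9, 0.4, 0.2]
width: 85.5
```

```bash
python3 -c "
from h import *
go([442.3,-104.2,7],-.066);print(np.round(ctrl.read_state()['qpos'],3),ctrl.read_state()['tool_rot'])
"
```

```text
pos [ 441.6 -104.3    7.4] yaw -0.067 turn units [-0.01  0.01 -0.01] shift units after turn [ 0.014 -0.003  0.008]
[-0.049  0.812  0.33   2.209 -1.021  0.28   1.118] [-3.14063267e+00  1.13671342e-03 -6.67965985e-02]
```

Reached. Now I close the gripper and lift gently.

Emit:
apply_moves:
  series:
    - [[0.01,0,0,0,0,0],[0,0,0,0,0,0],[0,0,0,0,0,0],[0,0,0,0,0,0],[0,0,0,0,0,0]]
  claw: -1

```text
clock: 41.35
eef_pos: [442.4, -104.3, 8.0]
tool_rot: [-3.141, 0.0, -0.067]
force: [-1.3, 0.2, 6.5]
width: 53.5
```

Emit:
apply_moves:
  series:
    - [[0,0,0,0,0,0],[0,0,-0.1,0,0,0],[0,0,-0.4,0,0,0],[0,0,-0.6,0,0,0],[0,0,-0.7,0,0,0]]

```text
clock: 41.98
eef_pos: [441.8, -104.2, 98.4]
tool_rot: [-3.141, 0.002, -0.067]
force: [0.0, 0.2, -1.6]
width: 53.1
```

Emit:
apply_moves:
  series:
    - [[0,0,-0.7,0,0,0],[0,0,-0.7,0,0,0],[0,0,-0.7,0,0,0],[0,0,0,0,0,0],[0,0,0,0,0,0]]

```text
clock: 42.6
eef_pos: [441.8, -103.8, 202.0]
tool_rot: [-3.14, 0.002, -0.066]
force: [-0.4, 0.3, -1.4]
width: 53.5
```

```bash
python3 -c "
from h import *
plan([652.8,154,200],-.066,2);print(np.round(ctrl.read_state()['qpos'],3))
"
```

```text
[[[0.39, -0.54, 0.0, -0.01, 0.02, 0.0],[0.38, -0.54, 0.01, 0.0, 0.0, 0.0],[0.39, -0.55, 0.0, 0.0, 0.0, 0.0],[0.39, -0.54, 0.01, 0.0, 0.0, 0.0],[0.39, -0.54, 0.0, 0.0, 0.0, 0.0]]]
[[[0.38, -0.54, 0.01, 0.0, 0.0, 0.0],[0.39, -0.55, 0.0, 0.0, 0.0, 0.0],[0.39, -0.54, 0.01, 0.0, 0.0, 0.0],[0.38, -0.54, 0.0, 0.0, 0.0, 0.0],[0.39, -0.54, 0.0, 0.0, 0.0, 0.0]]]
max 0.5155364506388745
[-0.411  0.528  0.853  2.089 -0.574  0.776  0.737]
```

Emit:
apply_moves:
  series:
    - [[0.39,-0.54,0,0,0,0],[0.38,-0.54,0,0,0,0],[0.39,-0.55,0,0,0,0],[0.39,-0.54,0,0,0,0],[0.39,-0.54,0,0,0,0]]

```text
clock: 43.22
eef_pos: [547.7, 25.2, 200.8]
tool_rot: [-3.141, 0.004, -0.067]
force: [0.5, -0.2, -0.9]
width: 53.5
```

Emit:
apply_moves:
  series:
    - [[0.38,-0.54,0,0,0,0],[0.39,-0.55,0,0,0,0],[0.39,-0.54,0,0,0,0],[0.38,-0.54,0,0,0,0],[0.39,-0.54,0,0,0,0]]

```text
clock: 43.85
eef_pos: [653.0, 153.8, 200.2]
tool_rot: [-3.141, 0.004, -0.067]
force: [-0.6, -0.3, 0.1]
width: 53.4
```

Emit:
apply_moves:
  series:
    - [[0,0,0.4,0,0,0],[0,0,0.4,0,0,0],[0,0,0,0,0,0],[0,0,0,0,0,0],[0,0,0,0,0,0]]

```text
clock: 44.48
eef_pos: [653.9, 152.7, 163.6]
tool_rot: [-3.14, -0.001, -0.067]
force: [0.4, -0.3, -1.1]
width: 53.6
```

```bash
python3 -c "
from h import *
go([652.8,154,25],-.066)
c=cam('wrist');np.savez('w11.npz',K=c[0],R=c[1],t=c[2]);cv2.imwrite('pics/w11.png',viewer.get_image('wrist'))
s=ctrl.read_state();T=s['eef_pos'];v=cv2.imread('pics/w11.png');R=Ro.from_euler('xyz',s['tool_rot'])
z=T[2]-8
for k,col in((0,(0,0,255)),(32,(0,255,0))): cv2.polylines(v,[np.int32(np.round(proj(c,cylpts(T[0],T[1],28,28,z+k,z+k)[:40])))],True,col,1)
cv2.imwrite('pics/o11.png',v)
"
```

```text
pos [653.9 152.7 163.6] yaw -0.067 turn units [-0.01 -0.01 -0.01] shift units after turn [-0.024 -0.025  2.772]
```

View pics/o11.png

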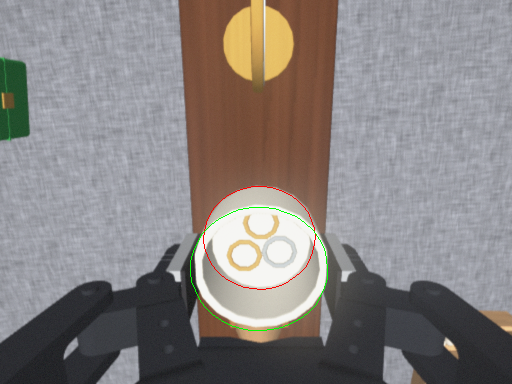

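Emit:
apply_moves:
  series:
    - [[-0.02,-0.02,0.5,0,0,0],[0,0,0.6,0,0,0],[0,0,0.6,0,0,0],[0,0,0.3,0,0,0],[0,0,0,0,0,0]]

```text
clock: 45.15
eef_pos: [652.1, 154.2, 62.2]
tool_rot: [-3.141, 0.002, -0.067]
force: [0.5, 0.7, -0.9]
width: 53.6
```

```bash
python3 -c "
from h import *
go([652.8,154,25],-.066);print(ctrl.read_state()['force'])
"
```

```text
pos [652.1 154.2  62.2] yaw -0.067 turn units [-0.01  0.02 -0.01] shift units after turn [0.014 0.004 0.745]
[ 0.54556408  0.73170906 -0.92241956]
```

Emit:
apply_moves:
  series:
    - [[0.01,0,0.3,0,0,0],[0,0,0.3,0,0,0],[0,0,0.1,0,0,0],[0,0,0.02,0,0,0],[0,0,0,0,0,0]]

```text
clock: 45.78
eef_pos: [653.2, 154.2, 27.0]
tool_rot: [-3.141, 0.0, -0.067]
force: [0.3, 0.7, -1.2]
width: 53.6
```

Emit:
apply_moves:
  series:
    - [[0,0,0.03,0,0,0],[0,0,0.02,0,0,0],[0,0,0,0,0,0],[0,0,0,0,0,0],[0,0,0,0,0,0]]

```text
clock: 46.4
eef_pos: [653.0, 154.3, 24.2]
tool_rot: [-3.141, 0.001, -0.067]
force: [-1.0, 0.3, -0.8]
width: 53.5
```

```bash
python3 -c "
from h import *
go([652.8,154,22],-.066);print(ctrl.read_state()['force'])
"
```

```text
pos [653.  154.3  24.2] yaw -0.067 turn units [-0.01  0.01 -0.01] shift units after turn [-0.003  0.005  0.044]
[-1.02303547  0.25250795 -0.75703757]
```

Emit:
apply_moves:
  series:
    - [[0,0,0.015,0,0,0],[0,0,0.015,0,0,0],[0,0,0.015,0,0,0],[0,0,0,0,0,0],[0,0,0,0,0,0]]

```text
clock: 47.02
eef_pos: [652.9, 154.3, 22.1]
tool_rot: [-3.141, 0.001, -0.067]
force: [-0.7, 0.9, 2.6]
width: 53.5
```

Contact is at z 22.1, as predicted (14 + 8). I'll press slightly, release and back off.

Emit:
apply_moves:
  series:
    - [[0,0,0.01,0,0,0],[0,0,0,0,0,0],[0,0,0,0,0,0],[0,0,0,0,0,0],[0,0,0,0,0,0]]

```text
clock: 47.65
eef_pos: [652.9, 154.3, 22.1]
tool_rot: [-3.14, 0.001, -0.067]
force: [-1.6, -1.4, 5.6]
width: 53.1
```

Emit:
apply_moves:
  series:
    - [[0,0,0,0,0,0],[0,0,0,0,0,0],[0,0,0,0,0,0],[0,0,-0.1,0,0,0],[0,0,-0.3,0,0,0]]
  claw: 1

```text
clock: 48.28
eef_pos: [652.4, 154.2, 41.4]
tool_rot: [-3.141, 0.002, -0.067]
force: [0.8, 1.2, -0.4]
width: 85.0
```

Emit:
apply_moves:
  series:
    - [[0,0,-0.8,0,0,0],[0,0,-0.8,0,0,0],[0,0,-0.8,0,0,0],[0,0,-0.8,0,0,0],[0,0,-0.8,0,0,0]]

```text
clock: 48.9
eef_pos: [653.1, 153.8, 244.1]
tool_rot: [-3.14, -0.0, -0.067]
force: [0.7, 0.1, 0.0]
width: 85.4
```

Emit:
apply_moves:
  series:
    - [[0,-0.3,-0.4,0,0,0],[0,-0.3,-0.4,0,0,0],[0,-0.3,0,0,0,0],[0,0,0,0,0,0],[0,0,0,0,0,0]]

```text
clock: 49.52
eef_pos: [655.5, 198.1, 280.5]
tool_rot: [3.141, 0.002, -0.067]
force: [-0.5, -1.1, -0.6]
width: 85.5
```

```bash
python3 - <<'E'
from h import *
s=ctrl.read_state();print(s['clock'],s['eef_pos'],s['tool_rot'],s['width'],s['force'])
c=cam('wrist');np.savez('w12.npz',K=c[0],R=c[1],t=c[2]);im=viewer.get_image('wrist');v=im.copy()
for p in(boxpts(645.0,44.0,-.067,56,56,50,50),boxpts(638.3,-65.5,-.066,44,66,54,54)):
    cv2.polylines(v,[np.int32(np.round(proj(c,p[[0,1,3,2]])*8))],True,(0,255,0),1,shift=3)
for z in(14,46): cv2.polylines(v,[np.int32(np.round(proj(c,cylpts(652.8,154,28,28,z,z)[:40])*8))],True,(0,255,0),1,shift=3)
for a in("scene","side"): cv2.imwrite(f"pics/f_{a}.png",viewer.get_image(a))
cv2.imwrite("pics/w12.png",im);cv2.imwrite("pics/o12.png",v)
A,B=cv2.imread("pics/f_scene.png")[140:270,160:360],cv2.imread("pics/f_side.png")[100:330,170:350]
A=cv2.resize(A,None,fx=2,fy=2);B=cv2.resize(B,None,fx=2,fy=2);H=max(len(A),len(B))
pad=lambda x:cv2.copyMakeBorder(x,0,H-len(x),0,0,cv2.BORDER_CONSTANT)
cv2.imwrite("pics/f_both.png",np.hstack([pad(A),pad(B)]))
E
```

```text
49.525 [655.53086117 198.10829805 280.46573295] [ 3.14111661e+00  2.36773638e-03 -6.74184918e-02] 85.48360537046071 [-0.51406802 -1.12022542 -0.5585371 ]
```

View pics/o12.png

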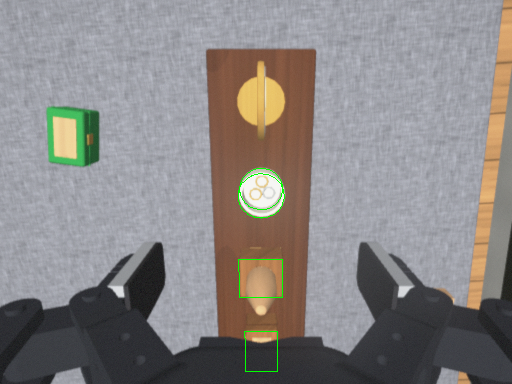

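View pics/f_both.png

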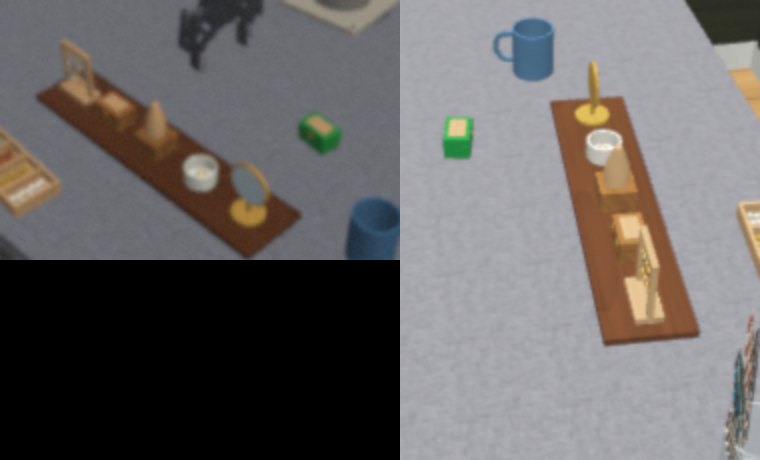

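All pieces stand in the row on their predicted outlines, and the mug, jar and decoy have not been disturbed. The gripper is open and clear, so I'm handing in.

```bash
python3 -c "
from cell import ctrl
print(ctrl.finish_job(), ctrl.read_state()['clock'])"
```

```text
the job is handed in; nothing more can be done
the job is handed in; nothing more can be done
```

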